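# Pack the field water-test kit

## Task

Pack the field water-test kit: put the pH pen, the timer, the small sample bottle and the dropper bottle each into the foam cutout of the case that has its shape. Lay in both flat things first, the pen pressed fully home past its sprung rollers and the timer flat on the floor of its cutout, because the standing bottles leave the hand no room; only then stand the two bottles upright in their wells. Do not knock over the conical flask that stands nearby.

Things in the scene. Friction and masses are not known exactly. Their poses are not given: they have to be found in the camera images.
- ph_pen: Yellow pH pen meter lying flat on its back, 187 mm long (own y), its body 32 mm wide (own x) and 19 mm high at the flanks (21 mm over the keys). Origin: centre of the underside, midway along the length. The body reaches from y = -94 to +66 mm; the dark narrow probe end, 18 mm wide, from +66 to +94 mm. 60 to 130 g. Pinch it across the body.
- timer: White lab timer lying flat on its back, display and buttons up: 66 mm (own x) by 60 mm (own y), the sides 16 mm high (18 mm over the buttons). Origin: centre of the underside. Pinch it across its 60 mm.
- sample_bottle: Small clear glass sample bottle with a flared neck, upright, 58 mm across, 103 mm high. Origin: centre of the underside, z up. Straight-sided from the foot to about 65 mm. 100 to 200 g.
- dropper: Slim amber dropper bottle, upright, 107 mm high: bottle 33 mm across up to 45 mm, black cap 27 mm across from 52 to 67 mm, above it a tapering rubber teat. Origin: centre of the underside, z up.
- kit_case: Open grey case, 156 mm (own x) by 264 mm (own y), 40 mm high, fixed; latches and grip on its -x side. Filled level with its rim by four dark foam blocks, axes parallel to its own, cutout floors light grey: a long one for the pen on the -x side, on the +x side three equal ones (80 x 84 mm) in changing order. Its lid lies apart, unused. Origin: centre of the underside.
- pen_block: Long foam block, origin: centre of its underside, foam top at z 36 mm. Pen cutout: floor at z 25 mm, 37 mm wide from y -99.5 to +71 mm, then 24 mm wide to +99.5 mm; edges bevelled 4 mm. Seated, the pen's origin is straight above this one and the axes agree; it stands 8 mm proud. At mid-length sprung rollers pinch its flanks: it rests 4 mm too high on them until pressed there with 6 to 10 N.
- timer_block: Foam block, 80 mm (own x) by 84 mm (own y) by 36 mm high, with a rectangular cutout in its middle: 65 mm along own x, 71 mm along own y, 8 mm deep, edges bevelled 4 mm, floor at z 28 mm. The timer lies in it with its 66 mm side (timer's x) along the block's y, either way round, and stands 8 mm above the foam. Origin: centre of the block's underside.
- bottle_block: Foam block (80 x 84 x 36 mm) with the large round well in its middle: 64 mm wide, 28 mm deep, mouth bevelled 5 mm, light grey floor 8 mm above the origin. Origin: centre of the block's underside. For the sample bottle.
- dropper_block: Foam block (80 x 84 x 36 mm) with the small round well in its middle: 40 mm wide, 28 mm deep, mouth bevelled 5 mm, light grey floor 8 mm above the origin. Origin: centre of the block's underside. For the dropper bottle.
- flask: Conical glass flask, 98 mm wide at the foot, 171 mm high, standing upright to the right; not to be knocked over. Origin: centre of the underside.
Things that resemble listed ones, but are neither listed nor needed, are in the scene too. Leave any blue look-alike of the timer_block alone.

How it is judged:
By the outcome, as a careful person would: the job done as asked, in the order asked, and still so for the second after the job is handed in, with the robot touching nothing.
It also fails if it takes over 133 s, if anything falls off the work surface, if the arm or the gripper's body presses on something with over 40 N, if the wrist force passes 120 N, or if a joint passes its speed limit or range.

## Robot

A 6-joint arm with a two-finger parallel gripper is mounted at the origin on a cart in front of the work surface, level with it; the furniture and walls round the work are solid. World frame = base frame: x ahead of the robot, y to its left, z up, the work surface at z = 0. Lengths are in m, angles in rad, forces in N, time in s.
With the tool pointing down it reaches from about 0.3 to 0.95 m from the base axis. Payload 3.1 kg.
Tool frame: the origin (TCP) lies on the mounting face of the last link; the fingertips stand 173 mm ahead of it and the grasp point (between the pads) lies 155 mm ahead of it (robot.grip_depth is the distance from the TCP to the grasp point, in m); z points along the fingers, y is the line along which they close (so a half turn about z gives the same grasp; the last joint's range is limited). The gripper opens to 85 mm and grips with 20 to 120 N. Pads are 22 mm wide; open, the fingers measure 114 mm over their backs; the gripper's body (76 mm by 85 mm) begins 54 mm behind the grasp point. The pads swing forward as they close: fully open they stand 13 mm farther back than shut.
Start: joints at [-1.263, 0.308, 1.634, -0, 1.2, -0.07], TCP at [0.231, -0.581, 0.405] pointing down, gripper open.
Joint ranges: [-3.06, 3.06], [-0.79, 1.96], [0.05, 2.63], [-1.19, 4.34], [0.05, 2.64], [-2.94, 2.94]. Speed limits (rad/s): [2.79, 2.79, 3.14, 3.14, 3.14, 3.14].

## Interface

Orientations are given as a unit quaternion [x, y, z, w].
In Python, from plant import robot gives the robot as it stands.
- The arm moves only by the shell command python3 -m handwheel 'ROWS'. ROWS is JSON, a list of rows, each an object of numbers: "x", "y", "z": the shift along the tool's x, y, z in mm; "turn": the turn about the tool's z in rad; "gripper": the finger opening in mm, from 0 to 85.4. In form: [{"x": .., "y": .., "z": .., "turn": .., "gripper": ..}, ...]. A call has 1 to 8 rows; each row is the pose to reach, as a shift and turn from the pose commanded when the call began, along the tool's axes at that moment; what a row does not reach only later rows make up. A row lasts 1/8 s, in which the tool goes at most 62.5 mm and 10.7 degrees, less where a joint would pass 70% of its speed; a pose out of reach is approached as far as the arm can. A call with a gripper value outside its range is refused whole. The fingers move at their own pace and stop on an object; the grip force is fixed at half the most. Time passes only in rows, so rows that repeat a pose let the fingers close. It gives the time, the measured TCP pose, the force, the opening and the grip force at its end, in the units of the state.
- robot.get_state(): the state, without advancing time (a new reading comes with each control period).
- robot.camera(name): name is "side" or "top" or "wrist"; returns a dict with "color" (384x512x3 uint8, red, green, blue), "vfov" (degrees; the focal length in pixels is half the picture's height over the tangent of half this angle, whatever the lens; pixels are square), "cx", "cy" (the principal point, pixels), "rvec" (rotation vector, rad) and "tvec" (3), from world to camera coordinates, as OpenCV has them. Camera axes: x right, y down, z forward; pixel columns grow to the right and rows downward; lengths in m; the calibration is good to about 2 mm. A picture is of the moment at which its call begins. There is no depth.
- robot.hand_in(): hands the job in; it is judged then, once.
Trained networks look in the newest picture that a camera, given by its name, has taken for a name from the list of things; names that differ only in an ending like _2 or _b are one class to them, and where a whole thing is asked for, a point or a joint stands for the part that bears it (a point fixed in the world has none). Each returns a list of dicts, best first, with "confidence" (0 to 1); they miss things now and then, are a little off and sometimes report something else, mostly with a low value. They report only what shows in the picture. A call takes as long as a camera call. They do not tell look-alikes from the thing itself.
- robot.recognise(query, camera): "pixel" ([column, row] in pixels, amid what is visible of it).
The state is a dict: "time": time; "q": joint angles; "joint_vel": joint speeds; "joint_torque": joint torques, N m; "position": TCP position; "ee_rot": TCP orientation; "force": force on the tool from outside, world axes, zero at the start; "ft_torque": the same for the moment, N m; "width": finger opening in m; "grasp_force": force on a finger pad.
Only numpy, scipy, OpenCV 4.12 (cv2) and the standard library are available. Lean on these libraries where they do the work, as an engineer would, in place of code of your own. Each camera call takes 0.05 s, during which the arm holds its last target. There are 200 camera calls.

## Working session

There is one attempt and no reset: what is moved stays moved. The work goes in short steps, Python scripts to look and compute and a shell command to move; the robot and the scene stay as the last step left them, time stands still between calls to the robot, and variables do not carry over. Pictures are saved under pics/ and viewed, at most 14 in all, crops included, and the job is handed in when it is done.

```bash
mkdir -p pics; ls
cat > h.py <<'E'
import numpy as np, cv2
from plant import robot
from scipy.spatial.transform import Rotation as R
def cam(n,save=None):
    c=robot.camera(n); 
    if save: cv2.imwrite('pics/'+save,cv2.cvtColor(c['color'],cv2.COLOR_RGB2BGR))
    return c
def K(c):
    f=c['color'].shape[0]/2/np.tan(np.radians(c['vfov'])/2)
    return np.array([[f,0,c['cx']],[0,f,c['cy']],[0,0,1]])
def ray(c,p,z):
    Rm=cv2.Rodrigues(np.array(c['rvec'],float))[0]; t=np.array(c['tvec'],float).ravel()
    o=-Rm.T@t; d=Rm.T@np.linalg.inv(K(c))@np.array([p[0],p[1],1.])
    return o+d*(z-o[2])/d[2]
def proj(c,P):
    return cv2.projectPoints(np.array(P,float).reshape(-1,3),np.array(c['rvec'],float),np.array(c['tvec'],float),K(c),None)[0].reshape(-1,2)
def st():
    s=robot.get_state(); r=R.from_quat(s['ee_rot']); return s,r
def togo(x,y,z,yaw_dir=None):
    "tool-axes shift in mm bringing grasp point to xyz; yaw_dir: world angle (deg) of closing line"
    s,r=st(); p=np.array(s['position'])+r.apply([0,0,robot.grip_depth])
    d=r.inv().apply(np.array([x,y,z])-p)*1000
    out=dict(shift=d.round(1),grasp=p.round(4),zax=r.apply([0,0,1]).round(3),t=s['time'],q6=round(s['q'][5],2))
    yv=r.apply([0,1,0]); out['closing_deg']=round(np.degrees(np.arctan2(yv[1],yv[0])),2)
    if yaw_dir is not None:
        w=(yaw_dir-out['closing_deg']+90)%180-90; out['turn']=round(-np.radians(w),3)  # tool z down
    return out
E
python3 - <<'E'
from h import *
for n in ['top','side','wrist']:
    c=cam(n,n+'0.png'); print(n,c['vfov'],c['cx'],c['cy'])
    for q in ['ph_pen','timer','sample_bottle','dropper','kit_case','pen_block','timer_block','bottle_block','dropper_block','flask']:
        print(q,[(np.round(d['pixel']).tolist(),round(d['confidence'],2),ray(c,d['pixel'],.03 if 'b' in q else .01)[:2].round(3).tolist()) for d in robot.recognise(q,n)])
print(togo(.5,0,.2,0))
E
```

```text
pics
top 54.67646480406811 265.127264454087 190.24945657432315
ph_pen [([333.0, 181.0], 0.76, [0.563, -0.323])]
timer [([162.0, 178.0], 0.65, [0.559, 0.346])]
sample_bottle [([163.0, 223.0], 0.48, [0.385, 0.323])]
dropper [([345.0, 221.0], 0.56, [0.405, -0.368])]
kit_case [([246.0, 209.0], 0.78, [0.444, 0.014])]
pen_block [([243.0, 203.0], 0.58, [0.467, 0.024])]
timer_block [([306.0, 218.0], 0.97, [0.413, -0.216]), ([246.0, 182.0], 0.56, [0.546, 0.016])]
bottle_block [([223.0, 179.0], 0.85, [0.559, 0.106])]
dropper_block [([270.0, 184.0], 0.89, [0.541, -0.078]), ([244.0, 182.0], 0.15, [0.548, 0.023])]
flask []
side 50.75765237891786 251.75541813651859 192.52400734620392
ph_pen [([270.0, 241.0], 0.8, [0.577, -0.314])]
timer []
sample_bottle [([226.0, 133.0], 0.69, [0.389, 0.364])]
dropper [([216.0, 246.0], 0.47, [0.396, -0.334]), ([260.0, 138.0], 0.37, [0.552, 0.354]), ([258.0, 191.0], 0.37, [0.54, -0.041])]
kit_case [([247.0, 198.0], 0.72, [0.498, -0.082]), ([248.0, 275.0], 0.26, [0.507, -0.457])]
pen_block [([243.0, 179.0], 0.72, [0.478, 0.01])]
timer_block [([263.0, 139.0], 0.65, [0.563, 0.307]), ([222.0, 221.0], 0.63, [0.411, -0.23]), ([258.0, 178.0], 0.53, [0.541, 0.017])]
bottle_block [([260.0, 166.0], 0.65, [0.55, 0.1])]
dropper_block [([263.0, 189.0], 0.74, [0.557, -0.054])]
flask [([251.0, 275.0], 0.77, [0.515, -0.456])]
wrist 68.38919484124877 255.12509690295124 192.31321896824386
ph_pen []
timer []
sample_bottle []
dropper []
kit_case []
pen_block []
timer_block []
bottle_block []
dropper_block []
flask []
{'shift': array([ 464.8, -440.6,   50. ]), 'grasp': array([ 0.2305, -0.5809,  0.25  ]), 'zax': array([-0., -0., -1.]), 't': 1.65, 'q6': np.float64(-0.07), 'closing_deg': np.float64(-68.35), 'turn': np.float64(-1.193)}
```

Run:
```python
import cv2
a=cv2.imread('pics/top0.png')[120:300,110:400]; cv2.imwrite('pics/top0c.png',cv2.resize(a,(792,492),interpolation=cv2.INTER_CUBIC))
b=cv2.imread('pics/side0.png')[90:320,120:400]; cv2.imwrite('pics/side0c.png',cv2.resize(b,(728,598),interpolation=cv2.INTER_CUBIC))
```

```text
(no output)
```

View pics/top0c.png

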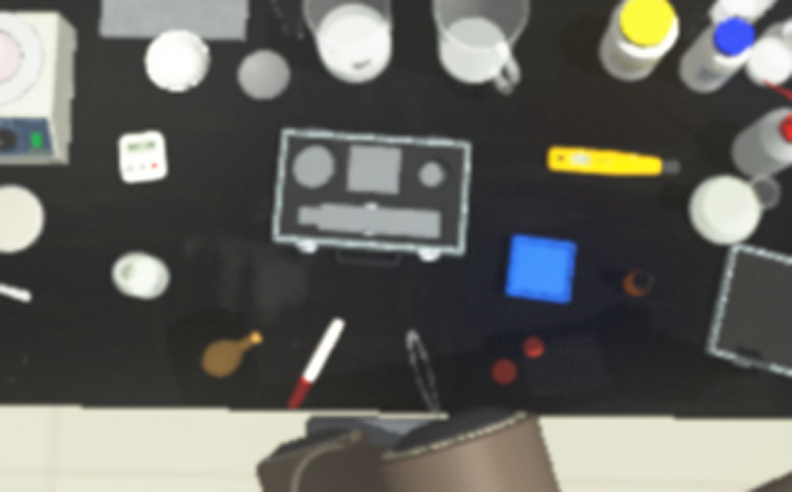

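View pics/side0c.png

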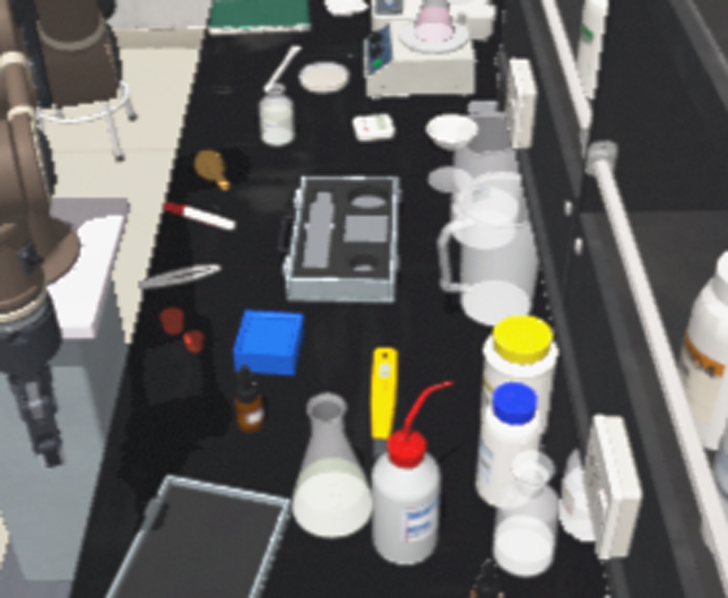

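The pictures agree with the networks.
- **Case:** its latches face the robot, at top px (246,203). Within it are the large round well (223,179), the timer cutout (246,182), the small well (270,184) and the pen cutout (245,201), whose narrow end is to the left (+y).
- **Things to pack:** the yellow pen is at (333,181) with its probe to the right (-y), so it needs a half turn. The white timer is at (162,178), the clear bottle at (162,221) and the amber dropper at (344,222).
- **Could be mistaken:**
  - pen: white/red marker (225,253)
  - timer_block: blue block (306,218)
  - dropper: amber object lying down (193,247)
  - sample bottle: clear glassware at the rear
- **Flask:** side px (251,275).

I'm moving over the pen for a close crop.

```bash
python3 -m handwheel '[{"x":60,"y":-45,"turn":0.18},{"x":110,"y":-85,"turn":0.36},{"x":160,"y":-125,"turn":0.54},{"x":210,"y":-165,"turn":0.72},{"x":235,"y":-186,"turn":0.9},{"x":290,"y":-164,"turn":1.08},{"x":345,"y":-142,"turn":1.26},{"x":347,"y":-142,"turn":1.4}]'
python3 - <<'E'
from h import *
c=cam('wrist','w1.png'); Rm=cv2.Rodrigues(np.array(c['rvec'],float))[0]; print('cam',-Rm.T@np.array(c['tvec']).ravel(), Rm[2])
for q in ['ph_pen','flask']: print(q,[(d['pixel'],d['confidence']) for d in robot.recognise(q,'wrist')])
print(togo(.563,-.323,.25,-177))
E
```

```text
cam [ 0.30091817 -0.55304342  0.37399265] [-0.27654611 -0.10874647 -0.95482797]
ph_pen []
flask []
{'shift': array([ 404.2, -117.1,   -0. ]), 'grasp': array([ 0.2305, -0.5809,  0.25  ]), 'zax': array([-0., -0., -1.]), 't': 1.8, 'q6': np.float64(-0.07), 'closing_deg': np.float64(-68.35), 'turn': np.float64(-1.245)}invalid input
```

View pics/w1.png

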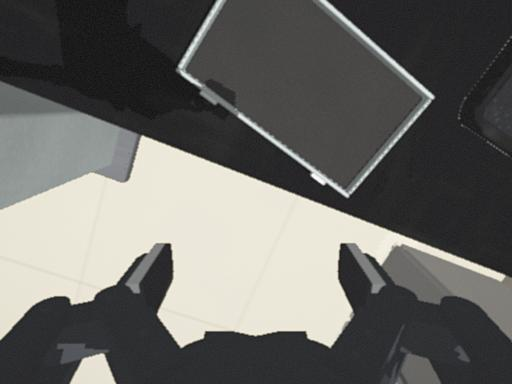

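The wrist picture shows only the lid at (300,90). The move was refused because rows need every key.

```bash
python3 -m handwheel '[{"x":60,"y":-45,"z":0,"turn":0.18,"gripper":85},{"x":110,"y":-85,"z":0,"turn":0.36,"gripper":85},{"x":160,"y":-125,"z":0,"turn":0.54,"gripper":85},{"x":210,"y":-165,"z":0,"turn":0.72,"gripper":85},{"x":235,"y":-186,"z":0,"turn":0.9,"gripper":85},{"x":290,"y":-164,"z":0,"turn":1.08,"gripper":85},{"x":345,"y":-142,"z":0,"turn":1.26,"gripper":85},{"x":347,"y":-142,"z":0,"turn":1.4,"gripper":85}]'
python3 - <<'E'
from h import *
c=cam('wrist','w1.png')
for q in ['ph_pen','flask']: print(q,[(d['pixel'],d['confidence'],ray(c,d['pixel'],.02)) for d in robot.recognise(q,'wrist')])
print(togo(.563,-.323,.25,-177))
E
```

```text
time: 2.8
position: [0.5042, -0.3203, 0.4045]
ee_rot: [0.872, -0.49, 0.001, -0.0]
force: [-0.7, -0.2, -0.1]
width: 0.0852
grasp_force: 0.0
ph_pen [([166.7, 307.2], 0.72, array([ 0.50547235, -0.06762439,  0.02      ])), ([216.1, 140.7], 0.61, array([ 0.56283186, -0.32298035,  0.02      ]))]
flask [([342.3, 36.3], 0.78, array([ 0.4987305 , -0.49794205,  0.02      ]))]
{'shift': array([ 34.6, -51.7,  -0.5]), 'grasp': array([ 0.5008, -0.3206,  0.2496]), 'zax': array([-0.001,  0.   , -1.   ]), 't': 2.95, 'q6': np.float64(1.95), 'closing_deg': np.float64(-148.39), 'turn': np.float64(0.499)}
```

View pics/w1.png

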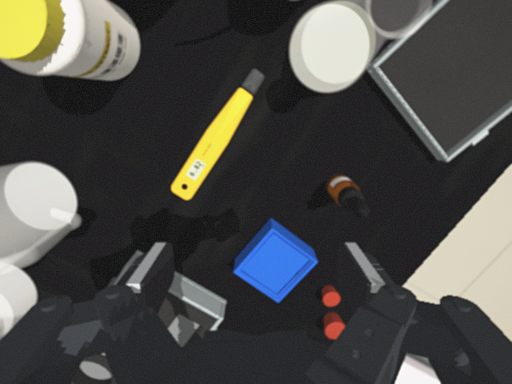

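The close view shows the pen from its round end (185,190) to the probe tip (258,75). It is clearly a pH pen, with display and keys. The dropper is at (345,193), the flask at (335,45) and the blue look-alike at (275,260). The first "ph_pen" hit, (167,307), is the case and is wrong.

```bash
cat >> h.py <<'E'
def pen(c,z,box=None):
    h=cv2.cvtColor(c['color'],cv2.COLOR_RGB2HSV); m=cv2.inRange(h,(20,130,110),(35,255,255))
    if box: k=np.zeros_like(m); x0,y0,x1,y1=box; k[y0:y1,x0:x1]=255; m&=k
    m=cv2.morphologyEx(m,cv2.MORPH_CLOSE,np.ones((7,7)))
    q=max(cv2.findContours(m,0,1)[0],key=cv2.contourArea).reshape(-1,2)
    P=np.array([ray(c,p,z)[:2] for p in q]).astype(np.float32)*1000
    return cv2.minAreaRect(P),P
E
python3 - <<'E'
from h import *
c=cam('wrist')
for z in (.0,.012,.019):
    r,P=pen(c,z,(150,60,280,210)); print(z,np.round(r[0],1),np.round(r[1],1),r[2])
b=cv2.boxPoints(r); print(b.round(1))
print(ray(c,(258,73),.012)*1000)
E
```

```text
0.0 [ 567. -309.] [168.5  33.8] 86.65786743164062
0.012 [ 566.2 -311.5] [163.1  32.7] 86.65774536132812
0.019 [ 565.7 -312.9] [160.   32.1] 86.6578140258789
[[ 545.  -391.8]
 [ 577.  -393.7]
 [ 586.4 -234. ]
 [ 554.3 -232.1]]
[ 555.76590795 -416.7986567    12.        ]
```

Run:
```python
from h import *
print(togo(.565,-.327,.1,-183.4))
```

```text
{'shift': array([ 39.2, -51.9, 149.7]), 'grasp': array([ 0.5003, -0.3208,  0.2497]), 'zax': array([-0.001,  0.   , -1.   ]), 't': 3.0, 'q6': np.float64(1.95), 'closing_deg': np.float64(-148.43), 'turn': np.float64(0.61)}
```

```bash
python3 -m handwheel '[{"x":39,"y":-52,"z":0,"turn":0.18,"gripper":70},{"x":39,"y":-52,"z":50,"turn":0.36,"gripper":70},{"x":39,"y":-52,"z":100,"turn":0.54,"gripper":70},{"x":39.2,"y":-51.9,"z":150,"turn":0.61,"gripper":70},{"x":39.2,"y":-51.9,"z":150,"turn":0.61,"gripper":70},{"x":39.2,"y":-51.9,"z":150,"turn":0.61,"gripper":70}]'
python3 - <<'E'
from h import *
print(togo(.565,-.327,.025,-183.4))
c=cam('wrist','w2.png')
r,P=pen(c,.019); print(np.round(r[0],1),np.round(r[1],1),r[2])
E
```

```text
time: 3.75
position: [0.5657, -0.3282, 0.2567]
ee_rot: [-0.685, 0.728, -0.001, 0.0]
force: [-0.0, -0.7, 0.3]
width: 0.0701
grasp_force: 0.0
{'shift': array([-1.5,  1.3, 77. ]), 'grasp': array([ 0.5661, -0.3284,  0.102 ]), 'zax': array([ 0.002, -0.002, -1.   ]), 't': 3.75, 'q6': np.float64(2.61), 'closing_deg': np.float64(176.54), 'turn': np.float64(-0.001)}
[ 566.  -313.6] [158.6  31.6] 86.77227783203125
```

View pics/w2.png

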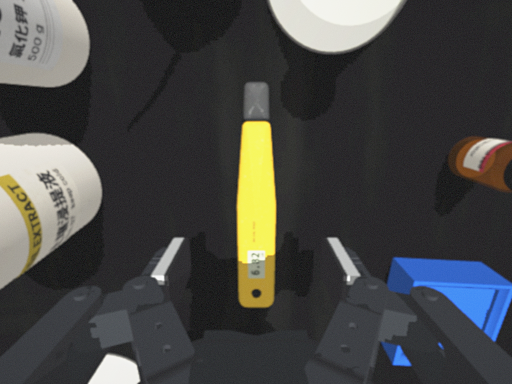

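The pen lies centred between the pads, from (257,305) to (257,83).

```bash
python3 -m handwheel '[{"x":0,"y":0,"z":40,"turn":0,"gripper":60},{"x":0,"y":0,"z":68,"turn":0,"gripper":50},{"x":0,"y":0,"z":75,"turn":0,"gripper":50},{"x":0,"y":0,"z":75,"turn":0,"gripper":10},{"x":0,"y":0,"z":75,"turn":0,"gripper":10},{"x":0,"y":0,"z":75,"turn":0,"gripper":10},{"x":0,"y":0,"z":75,"turn":0,"gripper":10},{"x":0,"y":0,"z":75,"turn":0,"gripper":10}]'
python3 -m handwheel '[{"x":0,"y":0,"z":0,"turn":0,"gripper":10},{"x":0,"y":0,"z":0,"turn":0,"gripper":10},{"x":0,"y":0,"z":-30,"turn":0,"gripper":10},{"x":0,"y":0,"z":-80,"turn":0,"gripper":10},{"x":0,"y":0,"z":-140,"turn":0,"gripper":10},{"x":0,"y":0,"z":-200,"turn":0,"gripper":10},{"x":0,"y":0,"z":-200,"turn":0,"gripper":10}]'
python3 - <<'E'
from h import *
print(togo(.46,.02,.225,0))
c=cam('wrist'); 
h=cv2.cvtColor(c['color'],cv2.COLOR_RGB2HSV); m=cv2.inRange(h,(20,130,110),(35,255,255)); print(m[200:].any())
E
```

```text
time: 4.8
position: [0.5666, -0.3281, 0.1821]
ee_rot: [-0.685, 0.728, -0.002, 0.0]
force: [-0.8, 0.5, 6.7]
width: 0.0288
grasp_force: 62.6
time: 5.68
position: [0.5673, -0.3286, 0.3878]
ee_rot: [-0.685, 0.728, -0.007, 0.002]
force: [0.3, -0.7, -1.0]
width: 0.0289
grasp_force: 61.8
{'shift': array([-342.5,  130.5,    3.9]), 'grasp': array([ 0.5692, -0.3298,  0.2331]), 'zax': array([ 0.012, -0.008, -1.   ]), 't': 5.675, 'q6': np.float64(2.61), 'closing_deg': np.float64(176.49), 'turn': np.float64(-0.061)}
True
```

```bash
python3 -m handwheel '[{"x":-50,"y":25,"z":0,"turn":0,"gripper":10},{"x":-100,"y":50,"z":0,"turn":-0.18,"gripper":10},{"x":-150,"y":75,"z":0,"turn":-0.36,"gripper":10},{"x":-200,"y":100,"z":0,"turn":-0.54,"gripper":10},{"x":-214,"y":103,"z":0,"turn":-0.72,"gripper":10},{"x":-214,"y":103,"z":0,"turn":-0.9,"gripper":10},{"x":-214,"y":103,"z":0,"turn":-1.08,"gripper":10},{"x":-214,"y":103,"z":0,"turn":-1.26,"gripper":10}]'
python3 -m handwheel '[{"x":0,"y":0,"z":0,"turn":-0.18,"gripper":10},{"x":0,"y":0,"z":0,"turn":-0.36,"gripper":10},{"x":0,"y":0,"z":0,"turn":-0.54,"gripper":10},{"x":0,"y":0,"z":0,"turn":-0.72,"gripper":10},{"x":0,"y":0,"z":0,"turn":-0.9,"gripper":10},{"x":0,"y":0,"z":0,"turn":-1.08,"gripper":10},{"x":0,"y":0,"z":0,"turn":-1.26,"gripper":10},{"x":0,"y":0,"z":0,"turn":-1.44,"gripper":10}]'
python3 -m handwheel '[{"x":0,"y":0,"z":0,"turn":-0.18,"gripper":10},{"x":0,"y":0,"z":0,"turn":-0.36,"gripper":10},{"x":0,"y":0,"z":0,"turn":-0.38,"gripper":10},{"x":0,"y":0,"z":0,"turn":-0.38,"gripper":10}]'
python3 - <<'E'
from h import *
print(togo(.46,.02,.225,0))
c=cam('wrist','w3.png'); import pickle; pickle.dump(c,open('w3.pkl','wb'))
E
```

```text
time: 6.72
position: [0.4746, -0.1069, 0.3771]
ee_rot: [0.983, -0.182, -0.003, -0.0]
force: [-0.8, -0.3, -0.8]
width: 0.0295
grasp_force: 61.7
time: 7.72
position: [0.4746, -0.1071, 0.3771]
ee_rot: [0.859, 0.511, -0.002, -0.002]
force: [0.4, -0.6, 0.2]
width: 0.0294
grasp_force: 61.7
time: 8.22
position: [0.4752, -0.1073, 0.3784]
ee_rot: [0.75, 0.661, -0.001, -0.001]
force: [0.0, -0.0, -0.9]
width: 0.029
grasp_force: 61.7
{'shift': array([124.3, -30.6,  -1.2]), 'grasp': array([ 0.4748, -0.1071,  0.2237]), 'zax': array([-0.002,  0.001, -1.   ]), 't': 8.225, 'q6': np.float64(-0.19), 'closing_deg': np.float64(-7.18), 'turn': np.float64(-0.125)}
```

View pics/w3.png

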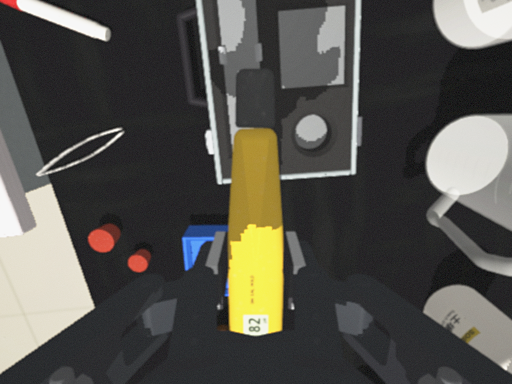

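The case lies ahead, with the small well at (312,130), the timer cutout at (313,47) and roller marks at (258,52). The view is too close to hold the whole case, so I'm rising.

```bash
python3 -m handwheel '[{"x":-20,"y":0,"z":-60,"turn":-0.06,"gripper":10},{"x":-40,"y":0,"z":-120,"turn":-0.12,"gripper":10},{"x":-50,"y":0,"z":-170,"turn":-0.12,"gripper":10},{"x":-50,"y":0,"z":-170,"turn":-0.12,"gripper":10},{"x":-50,"y":0,"z":-170,"turn":-0.12,"gripper":10}]'
python3 - <<'E'
from h import *
print(togo(.46,.02,.225,0))
c=cam('wrist','w4.png'); import pickle; pickle.dump(c,open('w4.pkl','wb'))
for q in ['kit_case','pen_block','timer_block','bottle_block','dropper_block']:
    print(q,[(np.round(d['pixel']).tolist(),round(d['confidence'],2)) for d in robot.recognise(q,'wrist')])
E
```

```text
time: 8.9
position: [0.4693, -0.1569, 0.5488]
ee_rot: [0.709, 0.706, -0.0, -0.001]
force: [0.1, -0.0, -0.9]
width: 0.0291
grasp_force: 61.8
{'shift': array([176.6,  -9.6, 169.2]), 'grasp': array([ 0.4691, -0.1568,  0.3941]), 'zax': array([-0.001,  0.001, -1.   ]), 't': 8.9, 'q6': np.float64(-0.41), 'closing_deg': np.float64(-0.23), 'turn': np.float64(-0.004)}
kit_case [([235.0, 66.0], 0.64)]
pen_block [([258.0, 33.0], 0.86), ([301.0, 99.0], 0.43)]
timer_block [([217.0, 184.0], 0.74), ([306.0, 38.0], 0.66)]
bottle_block [([312.0, 3.0], 0.6)]
dropper_block [([304.0, 98.0], 0.88)]
```

View pics/w4.png

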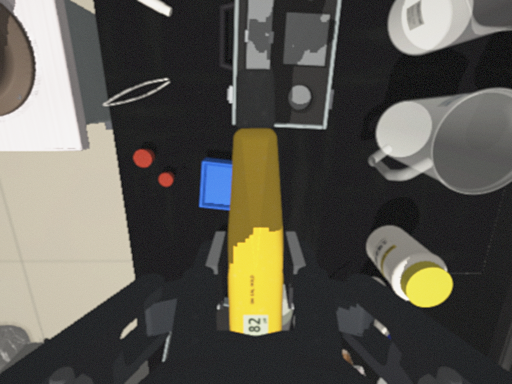

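The case is still cut off at the top and covered by the pen. I'm shifting sideways to clear it.

```bash
python3 -m handwheel '[{"x":50,"y":-35,"z":0,"turn":0,"gripper":10},{"x":95,"y":-70,"z":0,"turn":0,"gripper":10},{"x":95,"y":-70,"z":0,"turn":0,"gripper":10},{"x":95,"y":-70,"z":0,"turn":0,"gripper":10}]'
python3 - <<'E'
from h import *
print(togo(.46,.02,.225,0))
c=cam('wrist'); import pickle; pickle.dump(c,open('w5.pkl','wb'))
im=cv2.cvtColor(c['color'],cv2.COLOR_RGB2BGR)[:260,210:470]; cv2.imwrite('pics/w5.png',cv2.resize(im,(600,600),interpolation=cv2.INTER_CUBIC))
E
```

```text
time: 9.7
position: [0.4, -0.0618, 0.5497]
ee_rot: [0.708, 0.706, 0.0, 0.001]
force: [-0.0, -0.0, -2.1]
width: 0.0295
grasp_force: 61.7
{'shift': array([ 82.2,  59.5, 170. ]), 'grasp': array([ 0.4002, -0.0619,  0.395 ]), 'zax': array([ 0.001, -0.001, -1.   ]), 't': 9.7, 'q6': np.float64(-0.26), 'closing_deg': np.float64(-0.13), 'turn': np.float64(-0.002)}
```

View pics/w5.png

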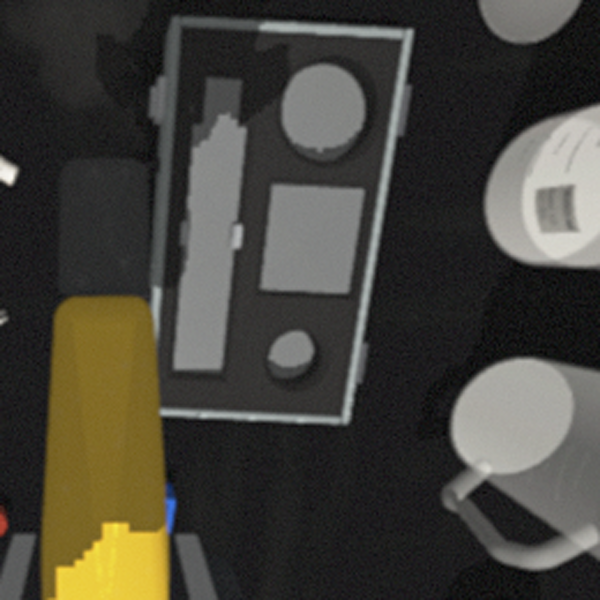

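The case shows fully: rim corners at crop (172,17), (413,31), (349,423); timer floor corners at (274,185), (364,188), (351,294), (261,289); pen floor ends at (173,369)-(222,371) and (207,77)-(242,80). I'm fitting the known case dimensions to these.

```bash
cat > fit.py <<'E'
from h import *; import pickle
from scipy.optimize import least_squares
c=pickle.load(open('w5.pkl','rb'))
px=np.array([[172,17],[413,31],[349,423],[274,185],[364,188],[351,294],[261,289],[173,369],[222,371],[207,77],[242,80]],float)
px=px/[600/260,600/260]+[210,0]
def model(v):
    x,y,a,bx,pb=v
    L=np.array([[-78,132,40],[78,132,40],[78,-132,40],
      [bx-32.5,35.5,28],[bx+32.5,35.5,28],[bx+32.5,-35.5,28],[bx-32.5,-35.5,28],
      [pb-18.5,-99.5,25],[pb+18.5,-99.5,25],[pb-12,99.5,25],[pb+12,99.5,25]])/1000
    ca,sa=np.cos(a),np.sin(a); W=L.copy(); W[:,0]=x+ca*L[:,0]-sa*L[:,1]; W[:,1]=y+sa*L[:,0]+ca*L[:,1]; return W
s=least_squares(lambda v:(proj(c,model(v))-px).ravel(),[.5,.02,-.03,35,-40],x_scale=[.1,.1,.1,10,10],loss='soft_l1')
v=s.x; print('case',v[:2],np.degrees(v[2]),'bx',v[3],'pb',v[4]); print((proj(c,model(v))-px).round(1).tolist())
ca,sa=np.cos(v[2]),np.sin(v[2])
for n,(X,Y) in dict(pen=(v[4],0),bottle=(v[3],84),timer=(v[3],0),drop=(v[3],-84)).items():
    X/=1000;Y/=1000; print(n,(v[0]+ca*X-sa*Y).round(4),(v[1]+sa*X+ca*Y).round(4))
E
python3 fit.py
```

```text
case [0.51468446 0.01677659] -2.8015398397120768 bx 35.04631456694403 pb -38.223226931983234
[[-0.1, -1.1], [0.4, -1.3], [-0.2, 0.4], [-0.2, -0.2], [0.7, 0.6], [-0.7, -0.6], [0.2, -0.3], [0.2, 0.3], [-0.2, 0.4], [-0.2, 1.0], [0.0, 0.6]]
pen 0.4765 0.0186
bottle 0.5538 0.099
timer 0.5497 0.0151
drop 0.5456 -0.0688
```

Run:
```python
from h import *; import pickle
c=pickle.load(open('w5.pkl','rb')); T=np.array([.4000,-.0618,.5497]); zt=T[2]-.163
h=cv2.cvtColor(c['color'],cv2.COLOR_RGB2HSV); m=cv2.inRange(h,(15,120,50),(38,255,255)); m[:100]=0
for r in (140,160,180,200,220):
    cols=np.where(m[r,200:310])[0]+200
    a=ray(c,(cols[0]-.5,r),zt); b=ray(c,(cols[-1]+.5,r),zt); print(r,((a-T)*1000)[:2].round(1),((b-T)*1000)[:2].round(1),((a+b)/2-T)[0]*1000)
rr=np.where(m[:,255])[0]; print('front',((ray(c,(255,rr[0]-.5),zt)-T)*1000).round(1))
print(togo(.4765,.0186,.15,-2.8))
```

```text
140 [-10.3  60.1] [ 9.6 60.1] -0.3381327703589898
160 [-11.   50.7] [10.8 50.7] -0.11579093354963099
180 [-11.7  40.9] [11.5 40.9] -0.12558258657002774
200 [-12.5  30.7] [12.7 30.7] 0.11129088118055908
220 [-13.8  20. ] [13. 20.] -0.3992343685949584
front [ 1.00e-01  6.57e+01 -1.63e+02]
{'shift': array([ 81.2,  75.7, 245. ]), 'grasp': array([ 0.4004, -0.0623,  0.395 ]), 'zax': array([ 0.   , -0.001, -1.   ]), 't': 9.75, 'q6': np.float64(-0.26), 'closing_deg': np.float64(-0.17), 'turn': np.float64(0.046)}
```

```bash
python3 -m handwheel '[{"x":41,"y":38,"z":50,"turn":0.046,"gripper":10},{"x":81,"y":76,"z":100,"turn":0.046,"gripper":10},{"x":81,"y":76,"z":160,"turn":0.046,"gripper":10},{"x":81,"y":76,"z":220,"turn":0.046,"gripper":10},{"x":81.2,"y":75.7,"z":280,"turn":0.046,"gripper":10},{"x":81.2,"y":75.7,"z":300,"turn":0.046,"gripper":10},{"x":81.2,"y":75.7,"z":300,"turn":0.046,"gripper":10},{"x":81.2,"y":75.7,"z":300,"turn":0.046,"gripper":10}]'
python3 - <<'E'
from h import *
print(togo(.4765,.0186,.0565,-2.8))
c=cam('wrist','w6.png')
print('expected cutout pts', proj(c,[[.4765+.0486*y+x,.0186+y-x*.0486,.025] for x,y in [(-.012,.0995),(.012,.0995)]]).round(1))
E
```

```text
time: 10.75
position: [0.4773, 0.0186, 0.2506]
ee_rot: [0.725, 0.689, 0.001, 0.001]
force: [0.2, -0.5, -0.8]
width: 0.0293
grasp_force: 61.7
{'shift': array([ 0. , -1.2, 39.4]), 'grasp': array([0.4776, 0.0185, 0.0959]), 'zax': array([ 0.002, -0.   , -1.   ]), 't': 10.75, 'q6': np.float64(-0.0), 'closing_deg': np.float64(-2.86), 'turn': np.float64(-0.001)}
expected cutout pts [[234.4  65.4]
 [272.3  65.4]]
```

View pics/w6.png

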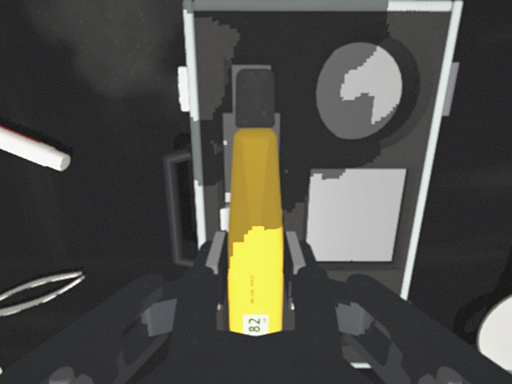

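The narrow end of the cutout shows at (232..272, 66), as predicted. The pen is over it and aligned, so I'm lowering onto the rollers.

```bash
python3 -m handwheel '[{"x":0,"y":-0.8,"z":15,"turn":0,"gripper":10},{"x":0,"y":-0.8,"z":26,"turn":0,"gripper":10},{"x":0,"y":-0.8,"z":32,"turn":0,"gripper":10},{"x":0,"y":-0.8,"z":36,"turn":0,"gripper":10},{"x":0,"y":-0.8,"z":38,"turn":0,"gripper":10},{"x":0,"y":-0.8,"z":38,"turn":0,"gripper":10}]'
```

```text
time: 11.55
position: [0.4752, 0.0192, 0.2122]
ee_rot: [0.724, 0.69, 0.0, 0.0]
force: [-1.7, -0.0, 5.6]
width: 0.0292
grasp_force: 66.6
```

```bash
python3 -m handwheel '[{"x":0,"y":0,"z":2,"turn":0,"gripper":10},{"x":0,"y":0,"z":3,"turn":0,"gripper":10},{"x":0,"y":0,"z":3,"turn":0,"gripper":10}]'
```

```text
time: 11.92
position: [0.4757, 0.0192, 0.2118]
ee_rot: [0.724, 0.69, -0.0, -0.0]
force: [-9.2, -0.4, 25.8]
width: 0.029
grasp_force: 80.1
```

Over 25 N with a sideways part, so probably the fingertips are touching the foam or roller mounts. I'm easing off, releasing, rising and looking.

```bash
python3 -m handwheel '[{"x":0,"y":0,"z":-3,"turn":0,"gripper":10},{"x":0,"y":0,"z":-3,"turn":0,"gripper":10},{"x":0,"y":0,"z":-3,"turn":0,"gripper":50},{"x":0,"y":0,"z":-3,"turn":0,"gripper":50},{"x":0,"y":0,"z":-3,"turn":0,"gripper":50},{"x":0,"y":0,"z":-40,"turn":0,"gripper":50},{"x":0,"y":0,"z":-100,"turn":0,"gripper":50},{"x":-20,"y":0,"z":-130,"turn":0,"gripper":0}]'
python3 - <<'E'
from h import *; import pickle
print(togo(.4765,.0186,.08,-2.8))
c=cam('wrist'); pickle.dump(c,open('w7.pkl','wb'))
im=cv2.cvtColor(c['color'],cv2.COLOR_RGB2BGR); cv2.imwrite('pics/w7.png',cv2.resize(im,(768,576)))
E
```

```text
time: 12.92
position: [0.475, -0.0004, 0.3415]
ee_rot: [0.724, 0.69, 0.002, 0.002]
force: [0.6, -0.7, -0.1]
width: 0.0332
grasp_force: 0.0
{'shift': array([ 19. ,  -0.6, 106.8]), 'grasp': array([ 4.757e-01, -4.000e-04,  1.868e-01]), 'zax': array([ 0.005, -0.   , -1.   ]), 't': 12.925, 'q6': np.float64(-0.05), 'closing_deg': np.float64(-2.7), 'turn': np.float64(0.002)}
```

View pics/w7.png

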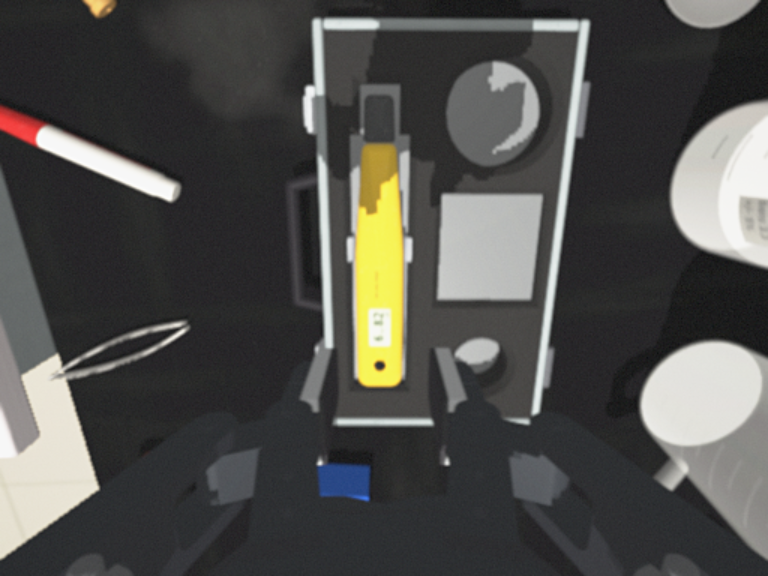

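The pen lies in its cutout between the rollers at (352,248) and (407,249). Now I'll press at mid-length with closed fingers.

```bash
python3 -m handwheel '[{"x":19,"y":-0.5,"z":40,"turn":0,"gripper":0},{"x":19,"y":-0.5,"z":90,"turn":0,"gripper":0},{"x":19,"y":-0.5,"z":110,"turn":0,"gripper":0},{"x":19,"y":-0.5,"z":113,"turn":0,"gripper":0},{"x":19,"y":-0.5,"z":113,"turn":0,"gripper":0}]'
python3 -m handwheel '[{"x":0,"y":0,"z":2,"turn":0,"gripper":0},{"x":0,"y":0,"z":4,"turn":0,"gripper":0},{"x":0,"y":0,"z":4,"turn":0,"gripper":0}]'
python3 -m handwheel '[{"x":0,"y":0,"z":2,"turn":0,"gripper":0},{"x":0,"y":0,"z":2,"turn":0,"gripper":0}]'
```

```text
time: 13.6
position: [0.4748, 0.0182, 0.2258]
ee_rot: [0.724, 0.69, 0.0, 0.0]
force: [0.1, -0.3, 0.5]
width: 0.0001
grasp_force: 0.0
time: 13.98
position: [0.475, 0.0182, 0.2224]
ee_rot: [0.724, 0.69, 0.001, 0.001]
force: [0.7, 0.1, 0.9]
width: 0.0001
grasp_force: 0.6
time: 14.22
position: [0.4753, 0.0182, 0.2214]
ee_rot: [0.724, 0.69, 0.0, 0.001]
force: [-3.0, 0.6, 11.6]
width: -0.0002
grasp_force: 5.8
```

```bash
python3 -m handwheel '[{"x":0,"y":0.8,"z":1.5,"turn":0,"gripper":0},{"x":0,"y":0.8,"z":1.5,"turn":0,"gripper":0}]'
python3 -m handwheel '[{"x":0,"y":0,"z":1.5,"turn":0,"gripper":0},{"x":0,"y":0,"z":1.5,"turn":0,"gripper":0}]'
```

```text
time: 14.48
position: [0.4759, 0.0182, 0.2213]
ee_rot: [0.724, 0.69, -0.001, -0.0]
force: [-7.3, -0.5, 25.8]
width: -0.0001
grasp_force: 12.6
time: 14.72
position: [0.4761, 0.0182, 0.2213]
ee_rot: [0.724, 0.69, -0.001, -0.001]
force: [-11.8, 0.3, 36.7]
width: 0.0001
grasp_force: 18.4
```

```bash
python3 -m handwheel '[{"x":0,"y":0,"z":-30,"turn":0,"gripper":20},{"x":-20,"y":0,"z":-90,"turn":0,"gripper":60},{"x":-60,"y":0,"z":-120,"turn":0,"gripper":85},{"x":-80,"y":0,"z":-120,"turn":0,"gripper":85},{"x":-80,"y":0,"z":-120,"turn":0,"gripper":85}]'
python3 - <<'E'
from h import *; import pickle
s,_=st(); print(s['position'],s['time'])
def rect(c,z):
    h=cv2.cvtColor(c['color'],cv2.COLOR_RGB2HSV); m=cv2.inRange(h,(15,120,50),(38,255,255))
    n,l,stt,ce=cv2.connectedComponentsWithStats(m); i=1+np.argmax(stt[1:,4]*(abs(ce[1:,0]-256)<80)); 
    q=max(cv2.findContours((l==i).astype(np.uint8),0,1)[0],key=cv2.contourArea).reshape(-1,2)
    r=cv2.minAreaRect(np.array([ray(c,p,z)[:2] for p in q]).astype(np.float32)*1000); return np.round(r[0],1),np.round(r[1],1),round(r[2],2)
c0=pickle.load(open('w7.pkl','rb')); c=cam('wrist'); pickle.dump(c,open('w8.pkl','wb'))
for cc in (c0,c):
  for z in (.044,.048): print(z,rect(cc,z))
im=cv2.cvtColor(c['color'],cv2.COLOR_RGB2BGR); cv2.imwrite('pics/w8.png',cv2.resize(im[0:300,130:400],(720,800))[:600])
a=np.radians(-2.8); print('target body centre', np.array([.4765,.0186])+.014*np.array([np.sin(a),-np.cos(a)]))
E
```

```text
time: 15.35
position: [0.4712, -0.0627, 0.3372]
ee_rot: [0.725, 0.689, 0.0, 0.0]
force: [-0.4, 0.2, -0.0]
width: 0.085
grasp_force: 0.0
[ 0.47120925 -0.06271837  0.33719106] 15.35
0.044 (array([473.5,   1.4]), array([163.4,  30.8]), 88.18)
0.048 (array([473.6,   2.5]), array([161. ,  30.3]), 88.18)
0.044 (array([473.9,   3.2]), array([160.8,  30.6]), 87.39)
0.048 (array([473.9,   3.3]), array([158.4,  30.1]), 87.39)
target body centre [0.4758161  0.00461671]
```

View pics/w8.png

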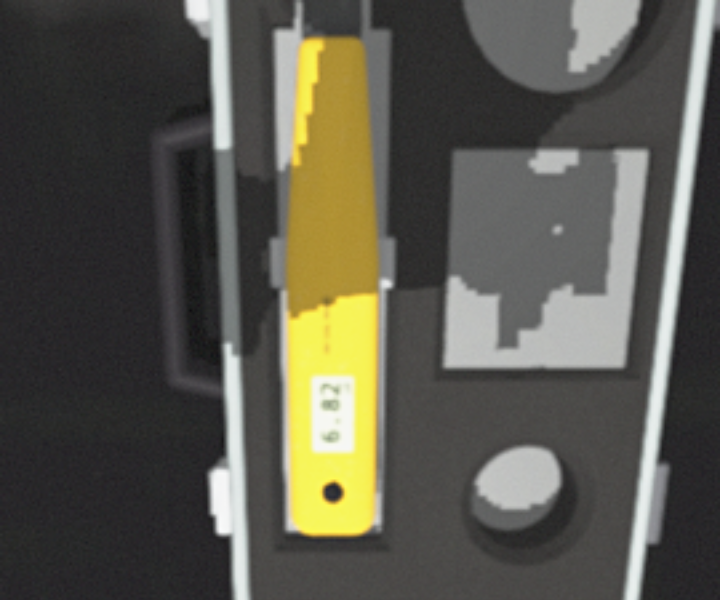

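The apparent body length at z = 44 mm fell from 163.4 to 160.8, which suggests the pen went down. The stop height leaves a doubt of 2 mm, so I'll touch the table with closed fingers to calibrate the tip length.

```bash
python3 -m handwheel '[{"x":0,"y":-40,"z":0,"turn":0,"gripper":0},{"x":0,"y":-70,"z":50,"turn":0,"gripper":0},{"x":0,"y":-70,"z":110,"turn":0,"gripper":0},{"x":0,"y":-70,"z":150,"turn":0,"gripper":0},{"x":0,"y":-70,"z":158,"turn":0,"gripper":0},{"x":0,"y":-70,"z":158,"turn":0,"gripper":0},{"x":0,"y":-70,"z":158,"turn":0,"gripper":0}]'
python3 -m handwheel '[{"x":0,"y":0,"z":2,"turn":0,"gripper":0},{"x":0,"y":0,"z":4,"turn":0,"gripper":0},{"x":0,"y":0,"z":4,"turn":0,"gripper":0}]'
python3 -m handwheel '[{"x":0,"y":0,"z":2,"turn":0,"gripper":0},{"x":0,"y":0,"z":4,"turn":0,"gripper":0},{"x":0,"y":0,"z":4,"turn":0,"gripper":0}]'
```

```text
time: 16.27
position: [0.4027, -0.0584, 0.1801]
ee_rot: [0.724, 0.69, 0.001, 0.001]
force: [-0.1, 0.6, 0.5]
width: 0.0002
grasp_force: 0.0
time: 16.65
position: [0.4015, -0.0584, 0.1749]
ee_rot: [0.724, 0.69, 0.0, 0.0]
force: [-0.1, -0.7, 0.4]
width: -0.0005
grasp_force: 0.0
time: 17.02
position: [0.4022, -0.0585, 0.1733]
ee_rot: [0.724, 0.69, -0.001, -0.001]
force: [-8.7, 2.1, 33.2]
width: -0.0
grasp_force: 16.6
```

```bash
python3 -m handwheel '[{"x":0,"y":0,"z":-60,"turn":0,"gripper":60},{"x":0,"y":0,"z":-115,"turn":0,"gripper":85},{"x":-50,"y":40,"z":-115,"turn":0,"gripper":85},{"x":-100,"y":72,"z":-115,"turn":0,"gripper":85},{"x":-100,"y":72,"z":-115,"turn":0,"gripper":85},{"x":-100,"y":72,"z":-115,"turn":0,"gripper":85}]'
python3 -c "
from h import *; import pickle
pickle.dump(cam('wrist','a1.png'),open('a1.pkl','wb'))"
python3 -m handwheel '[{"x":50,"y":0,"z":0,"turn":0,"gripper":85},{"x":110,"y":0,"z":0,"turn":0,"gripper":85},{"x":110,"y":0,"z":0,"turn":0,"gripper":85},{"x":110,"y":0,"z":0,"turn":0,"gripper":85}]'
python3 - <<'E'
from h import *; import pickle
pickle.dump(cam('wrist','a2.png'),open('a2.pkl','wb'))
a=cv2.imread('pics/a1.png')[:,150:400];b=cv2.imread('pics/a2.png')[:,150:400]
cv2.imwrite('pics/ab.png',cv2.resize(np.hstack([a,b]),(780,599),interpolation=cv2.INTER_CUBIC))
E
```

```text
time: 17.77
position: [0.4677, -0.1616, 0.2849]
ee_rot: [0.725, 0.689, -0.0, -0.001]
force: [0.0, 0.2, 0.7]
width: 0.085
grasp_force: 0.0
time: 18.32
position: [0.4731, -0.0509, 0.2853]
ee_rot: [0.723, 0.691, -0.0, -0.0]
force: [0.6, -0.5, -0.6]
width: 0.0849
grasp_force: 0.0
```

View pics/ab.png

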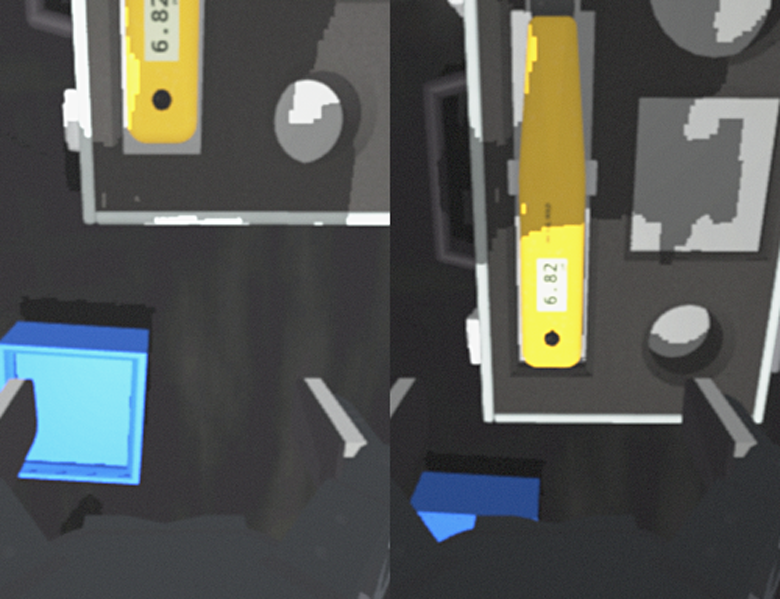

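The left view shows the hole at (161,99) and the rim corner at (86,220). The right view shows the hole at (551,338) and the rim corner at (488,420). I'm triangulating the heights, with the rim (40 mm) as a control.

Run:
```python
from h import *; import pickle
c1,c2=[pickle.load(open(f'a{i}.pkl','rb')) for i in (1,2)]
def hole(c,u,v):
    g=cv2.cvtColor(c['color'],cv2.COLOR_RGB2GRAY).astype(float); r=9
    y0,x0=int(v)-r,int(u)-r; w=np.clip(100-g[y0:y0+2*r+1,x0:x0+2*r+1],0,None); Y,X=np.mgrid[y0:y0+2*r+1,x0:x0+2*r+1]; return (w*X).sum()/w.sum(),(w*Y).sum()/w.sum()
def disp(c,u,v):
    im=c['color'].astype(int); m=((im.min(2)>120)).astype(np.uint8); r=28
    k=np.zeros_like(m); k[max(0,int(v)-r):int(v)+r,int(u)-r//2:int(u)+r//2]=1; 
    l=cv2.connectedComponents(m*k)[1]
    ys,xs=np.where(l==l[int(v),int(u)]); return (xs.min()+xs.max())/2,ys.max()+.5
def tri(p1,p2,n):
    best=min(np.arange(-.01,.08,.0001),key=lambda z:np.linalg.norm(ray(c1,p1,z)-ray(c2,p2,z)))
    print(n,np.round(p1,1),np.round(p2,1),'z',round(best,4),ray(c1,p1,best).round(4),'res',np.linalg.norm(ray(c1,p1,best)-ray(c2,p2,best)).round(4))
S=1.56
tri(hole(c1,150+161/S,99/S),hole(c2,150+161/S,338/S),'hole')
g1,g2=[cv2.cvtColor(c['color'],cv2.COLOR_RGB2GRAY) for c in (c1,c2)]
def corner(g,u,v): return cv2.cornerSubPix(g,np.array([[[u,v]]],np.float32),(5,5),(-1,-1),(3,40,.01))[0,0]
tri(corner(g1,150+85/S,222/S),corner(g2,150+97/S,421/S),'rimcorner')
tri(corner(g1,150+200/S,152/S),corner(g2,150+192/S,361/S),'floorcorner?')
print([disp(c,*p) for c,p in ((c1,(150+160/S,55/S)),(c2,(150+152/S,300/S)))])
```

```text
hole [253.3  63.6] [253.4 216.5] z 0.0478 [ 0.4707 -0.0591  0.0478] res 0.0003
rimcorner [204.1 143.1] [210.5 270.4] z 0.0396 [ 0.4309 -0.1112  0.0396] res 0.0002
floorcorner? [277.8  98.2] [274.1 229. ] z 0.0241 [ 0.4883 -0.0815  0.0241] res 0.0001
[(np.float64(253.0), np.float64(39.5)), (np.float64(251.5), np.float64(199.5))]
```

Run:
```python
from h import *; import pickle
def Tm(r,p): M=np.eye(4); M[:3,:3]=r; M[:3,3]=p; return M
def fromc(c): return Tm(cv2.Rodrigues(np.array(c['rvec'],float))[0],np.array(c['tvec'],float).ravel())
c1,c2=[pickle.load(open(f'a{i}.pkl','rb')) for i in (1,2)]
s,r=st(); X=fromc(c2)@Tm(r.as_matrix(),s['position'])  # cam<-tool
def calib(p,q):
    E=X@np.linalg.inv(Tm(R.from_quat(q).as_matrix(),p)); d=dict(c2); d['rvec']=cv2.Rodrigues(E[:3,:3])[0]; d['tvec']=E[:3,3]; return d
t=calib([.4677,-.1616,.2849],[.725,.689,0,-.001]); print('check',ray(t,(253,63),.048),ray(c1,(253,63),.048))
w1=calib([.5042,-.3203,.4045],[.872,-.49,.001,0]); w2=calib([.5657,-.3282,.2567],[-.685,.728,-.001,0])
def hole(f,u,v):
    g=cv2.imread(f,0).astype(float); k=6; y0,x0=v-k,u-k; w=np.clip(90-g[y0:y0+2*k+1,x0:x0+2*k+1],0,None); Y,Xx=np.mgrid[y0:y0+2*k+1,x0:x0+2*k+1]; return (w*Xx).sum()/w.sum(),(w*Y).sum()/w.sum()
p1,p2=hole('pics/w1.png',185,187),hole('pics/w2.png',257,293); print(p1,p2)
for z in (.015,.019,.021,.023,.025): 
    d=(ray(w1,p1,z)-ray(w2,p2,z))*1000; print(z,d[:2].round(1),ray(w2,p2,z).round(4))
```

```text
check [ 0.47038949 -0.05803193  0.048     ] [ 0.47057707 -0.05877765  0.048     ]
(np.float64(184.11733800350262), np.float64(186.26970227670753)) (np.float64(255.9277652370203), np.float64(292.8551542513168))
0.015 [ 1.3 -1.3] [ 0.5704 -0.2476  0.015 ]
0.019 [1.1 0.1] [ 0.5703 -0.2506  0.019 ]
0.021 [1.1 0.8] [ 0.5702 -0.2521  0.021 ]
0.023 [1.  1.6] [ 0.5701 -0.2536  0.023 ]
0.025 [0.9 2.3] [ 0.57  -0.255  0.025]
```

```bash
python3 - <<'E'
from h import *; import pickle
w7,w8,a2,a1=[pickle.load(open(f+'.pkl','rb')) for f in ('w7','w8','a2','a1')]
S=1.56
pts={'w7':np.array([[440,195],[543,194],[530,300],[437,300]])/1.5,'w8':np.array([[453,150],[649,150],[627,368],[442,368]])/2.667+[130,0],'a2':(np.array([[637,98],[782,97],[757,251],[630,251]])-[390,0])/S+[150,0]}
for n,c in (('w7',w7),('w8',w8),('a2',a2)):
    g=cv2.cvtColor(c['color'],cv2.COLOR_RGB2GRAY)
    q=cv2.cornerSubPix(g,pts[n].astype(np.float32).reshape(-1,1,2),(3,3),(-1,-1),(3,40,.01)).reshape(-1,2)
    W=np.array([ray(c,p,.028)[:2] for p in q])*1000; print(n,abs(q-pts[n]).max().round(1),W.round(1).tolist(),[np.linalg.norm(W[i]-W[i-1]).round(1) for i in range(4)])
for x in (512,592): print('roller',ray(a2,((x-390)/S+150,177/S),.036))
# profile across the pen in a2 at several rows
im=a2['color']; print(im[113,225:290].tolist()[::2])
E
python3 - <<'E'
import cv2
a=cv2.imread('pics/a2.png')[60:170,200:300]; cv2.imwrite('pics/z.png',cv2.resize(a,(540,594),interpolation=cv2.INTER_CUBIC))
E
```

```text
w7 1.1 [[516.9, 51.0], [582.7, 47.5], [579.1, -24.7], [513.3, -21.6]] [np.float64(72.7), np.float64(65.9), np.float64(72.3), np.float64(65.9)]
w8 1.6 [[517.0, 53.0], [582.4, 49.6], [578.9, -22.5], [513.2, -19.3]] [np.float64(72.4), np.float64(65.5), np.float64(72.2), np.float64(65.8)]
a2 1.9 [[517.3, 52.7], [583.3, 49.3], [579.5, -23.1], [513.5, -19.8]] [np.float64(72.6), np.float64(66.1), np.float64(72.5), np.float64(66.0)]
roller [0.45576521 0.01947111 0.036     ]
roller [0.4939627 0.0177722 0.036    ]
[[92, 92, 92], [143, 143, 144], [132, 134, 135], [134, 132, 126], [165, 140, 66], [177, 145, 57], [180, 147, 55], [179, 148, 56], [180, 146, 53], [181, 148, 54], [181, 150, 56], [179, 148, 56], [181, 149, 54], [179, 149, 53], [180, 149, 52], [181, 150, 53], [180, 149, 57], [182, 150, 56], [180, 148, 49], [179, 149, 53], [179, 150, 52], [179, 150, 53], [182, 151, 53], [178, 146, 53], [172, 142, 50], [146, 133, 104], [127, 129, 130], [132, 134, 136], [128, 129, 131], [60, 60, 62], [46, 44, 44], [50, 48, 50], [49, 48, 45]]
```

View pics/z.png

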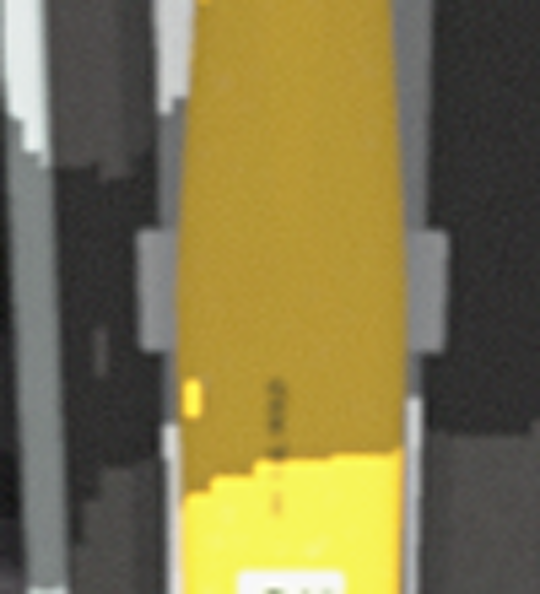

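The rim and floor controls triangulate right (39.6 and 24.1 mm), but the hole reads 48 mm, which is what a pen still 4 mm high would give. A press at the free end tells: if the pen rests on the rollers, the end tips down under little force.

```bash
python3 -m handwheel '[{"x":0,"y":0,"z":30,"turn":0,"gripper":0},{"x":0,"y":0,"z":55,"turn":0,"gripper":0},{"x":0,"y":0,"z":60,"turn":0,"gripper":0},{"x":0,"y":0,"z":60,"turn":0,"gripper":0},{"x":0,"y":0,"z":60,"turn":0,"gripper":0}]'
python3 -m handwheel '[{"x":0,"y":0,"z":2,"turn":0,"gripper":0},{"x":0,"y":0,"z":4,"turn":0,"gripper":0},{"x":0,"y":0,"z":4,"turn":0,"gripper":0}]'
python3 -m handwheel '[{"x":0,"y":0,"z":1,"turn":0,"gripper":0},{"x":0,"y":0,"z":2,"turn":0,"gripper":0},{"x":0,"y":0,"z":2,"turn":0,"gripper":0}]'
```

```text
time: 19.0
position: [0.4745, -0.0524, 0.2267]
ee_rot: [0.724, 0.689, 0.001, 0.001]
force: [-0.2, 0.2, 0.6]
width: 0.0002
grasp_force: 0.0
time: 19.38
position: [0.4738, -0.0518, 0.2217]
ee_rot: [0.724, 0.69, -0.0, -0.0]
force: [0.3, -0.1, 0.0]
width: 0.0002
grasp_force: 0.0
time: 19.75
position: [0.4741, -0.0518, 0.2214]
ee_rot: [0.724, 0.69, -0.0, -0.0]
force: [-5.5, 1.0, 13.4]
width: 0.0001
grasp_force: 7.1
```

```bash
python3 -m handwheel '[{"x":0,"y":0,"z":-20,"turn":0,"gripper":0},{"x":16,"y":36.5,"z":-20,"turn":0,"gripper":0},{"x":16,"y":36.5,"z":0,"turn":0,"gripper":0},{"x":16,"y":36.5,"z":8,"turn":0,"gripper":0},{"x":16,"y":36.5,"z":8,"turn":0,"gripper":0},{"x":16,"y":36.5,"z":8,"turn":0,"gripper":0}]'
python3 -m handwheel '[{"x":0,"y":0,"z":3,"turn":0,"gripper":0},{"x":0,"y":0,"z":6,"turn":0,"gripper":0},{"x":0,"y":0,"z":6,"turn":0,"gripper":0}]'
python3 - <<'E'
from h import *
for i in range(3): s,_=st(); print(s['position'],s['force']); cam('top')
E
```

```text
time: 20.5
position: [0.5112, -0.0375, 0.2134]
ee_rot: [0.724, 0.689, 0.0, -0.0]
force: [-3.1, 2.7, 13.1]
width: -0.0002
grasp_force: 6.5
time: 20.88
position: [0.512, -0.0375, 0.2132]
ee_rot: [0.724, 0.69, -0.001, -0.002]
force: [-17.7, 4.3, 54.4]
width: -0.0002
grasp_force: 27.4
[ 0.51197526 -0.03752622  0.21320536] [-17.72761079   4.28994889  54.39561349]
[ 0.51192328 -0.03750885  0.21319147] [-18.00479336   4.2043415   54.80158347]
[ 0.51192352 -0.03748934  0.21320031] [-17.83830348   3.74994258  53.8431463 ]
```

The foam top also reads 40 mm, so the blocks' origins lie 4 mm above the case underside. The seated pen top is therefore 4+25+19 = 48 mm, exactly where it stops rigidly at the middle and at the end. The pen is home. I'm refitting the case with that offset and going to the timer.

```bash
sed -i 's/,28\]/,32]/g; s/,25\]/,29]/g' fit.py; python3 fit.py
python3 -m handwheel '[{"x":0,"y":0,"z":-50,"turn":0,"gripper":40},{"x":0,"y":0,"z":-110,"turn":0,"gripper":85},{"x":60,"y":12,"z":-150,"turn":0,"gripper":85},{"x":120,"y":25,"z":-150,"turn":0,"gripper":85},{"x":180,"y":40,"z":-150,"turn":0,"gripper":85},{"x":240,"y":50,"z":-150,"turn":0,"gripper":85},{"x":300,"y":60,"z":-150,"turn":0,"gripper":85},{"x":320,"y":60,"z":-150,"turn":0,"gripper":85}]'
python3 - <<'E'
from h import *; import pickle
c=cam('wrist','t1.png'); pickle.dump(c,open('t1.pkl','wb')); print(togo(.56,.34,.2,0))
for q in ('timer','sample_bottle'): print([(d['pixel'],d['confidence'],ray(c,d['pixel'],.016)) for d in robot.recognise(q,'wrist')])
E
```

```text
case [0.5147135  0.01662484] -2.780359654661565 bx 33.87018771267788 pb -38.871664128411716
[[-0.2, -0.9], [0.4, -1.2], [-0.2, 0.5], [-0.3, -0.3], [0.9, 0.4], [-0.5, -0.4], [0.1, -0.1], [0.1, 0.8], [-0.1, 1.0], [-0.2, 0.5], [0.1, 0.1]]
pen 0.4759 0.0185
bottle 0.5526 0.0989
timer 0.5485 0.015
drop 0.5445 -0.0689
time: 22.02
position: [0.5864, 0.282, 0.3552]
ee_rot: [0.723, 0.691, -0.0, -0.0]
force: [0.5, 0.3, -0.2]
width: 0.085
grasp_force: 0.0
{'shift': array([ 55.2, -28.6,   0.5]), 'grasp': array([0.5861, 0.2836, 0.2004]), 'zax': array([-0.   ,  0.002, -1.   ]), 't': 22.075, 'q6': np.float64(0.43), 'closing_deg': np.float64(-2.63), 'turn': np.float64(-0.046)}
[([229.2, 119.0], 0.96, array([0.56130917, 0.34469696, 0.016     ]))]
[([51.4, 143.0], 0.86, array([0.36664061, 0.32802402, 0.016     ])), ([235.9, 312.4], 0.33, array([0.5525461 , 0.09830335, 0.016     ]))]
```

View pics/t1.png

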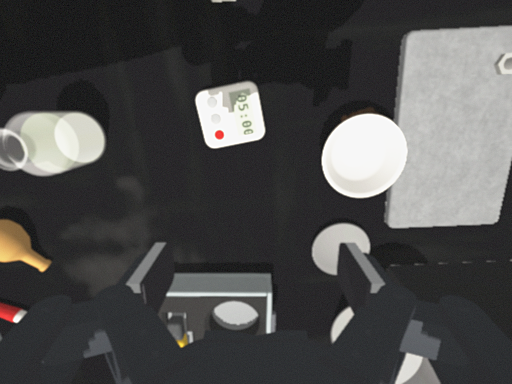

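The timer is at (230,115), display towards +x and buttons towards -x, so its 60 mm runs along world x. The sample bottle is at (50,143). That was my 14th picture; from here I check numerically.

```bash
cat >> h.py <<'E'
def white(c,u,v,z,lo=110,r=50):
    im=c['color'].astype(int); m=((im.min(2)>lo)).astype(np.uint8); k=np.zeros_like(m); k[max(0,v-r):v+r,max(0,u-r):u+r]=1
    m=cv2.morphologyEx(m*k,cv2.MORPH_CLOSE,np.ones((9,9)))
    q=max(cv2.findContours(m,0,1)[0],key=cv2.contourArea).reshape(-1,2)
    b=cv2.minAreaRect(np.array([ray(c,p,z)[:2] for p in q]).astype(np.float32)*1000); return np.round(b[0],1),np.round(b[1],1),round(b[2],2),cv2.boxPoints(b).round(1).tolist()
E
python3 - <<'E'
from h import *; import pickle
c=pickle.load(open('t1.pkl','rb'))
for z in (.012,.016): print(white(c,230,115,z))
E
```

```text
(array([562.3, 348. ]), array([67.6, 61.4]), 8.55, [[524.2999877929688, 373.3999938964844], [533.4000244140625, 312.6000061035156], [600.2999877929688, 322.6000061035156], [591.0999755859375, 383.3999938964844]])
(array([562.6, 348.1]), array([66.8, 60.7]), 8.55, [[525.0999755859375, 373.20001220703125], [534.0999755859375, 313.20001220703125], [600.0999755859375, 323.1000061035156], [591.0999755859375, 383.1000061035156]])
```

Run:
```python
from h import *
print(togo(.5624,.348,.1,-81.45))
```

```text
{'shift': array([ 67.9, -26.4, 100.1]), 'grasp': array([0.5858, 0.2791, 0.2002]), 'zax': array([-0.002, -0.002, -1.   ]), 't': 22.175, 'q6': np.float64(0.43), 'closing_deg': np.float64(-2.7), 'turn': np.float64(1.374)}
```

```bash
python3 -m handwheel '[{"x":35,"y":-13,"z":0,"turn":0.18,"gripper":85},{"x":68,"y":-26,"z":0,"turn":0.36,"gripper":85},{"x":68,"y":-26,"z":10,"turn":0.54,"gripper":85},{"x":68,"y":-26,"z":30,"turn":0.72,"gripper":85},{"x":68,"y":-26,"z":60,"turn":0.9,"gripper":85},{"x":68,"y":-26,"z":80,"turn":1.08,"gripper":85},{"x":67.9,"y":-26.4,"z":100,"turn":1.26,"gripper":85},{"x":67.9,"y":-26.4,"z":100,"turn":1.374,"gripper":85}]'
python3 -m handwheel '[{"x":0,"y":0,"z":0,"turn":0,"gripper":85},{"x":0,"y":0,"z":0,"turn":0,"gripper":85}]'
python3 - <<'E'
from h import *
c=cam('wrist')
d=robot.recognise('timer','wrist'); print(d)
u,v=map(int,d[0]['pixel']); print(white(c,u,v,.016,r=90)); print(togo(.5624,.348,.022,-81.45))
E
```

```text
time: 23.18
position: [0.5626, 0.3448, 0.2529]
ee_rot: [0.997, 0.071, -0.003, 0.002]
force: [-0.0, -0.5, 0.1]
width: 0.0849
grasp_force: 0.0
time: 23.42
position: [0.564, 0.3469, 0.2562]
ee_rot: [0.997, 0.074, 0.0, 0.0]
force: [0.3, -0.7, 0.7]
width: 0.0848
grasp_force: 0.0
[{'pixel': [254.5, 207.1], 'confidence': 0.72}]
(array([564.2, 347.6]), array([66.8, 59.7]), 8.6, [[526.7000122070312, 372.1000061035156], [535.5999755859375, 313.1000061035156], [601.5999755859375, 323.0], [592.7000122070312, 382.1000061035156]])
{'shift': array([-1.6, -0.7, 79.6]), 'grasp': array([0.5641, 0.3475, 0.1016]), 'zax': array([ 0.001,  0.   , -1.   ]), 't': 23.525, 'q6': np.float64(1.91), 'closing_deg': np.float64(-81.52), 'turn': np.float64(-0.001)}
```

```bash
python3 -m handwheel '[{"x":-0.5,"y":0,"z":40,"turn":0,"gripper":80},{"x":-0.5,"y":0,"z":70,"turn":0,"gripper":80},{"x":-0.5,"y":0,"z":79.5,"turn":0,"gripper":80},{"x":-0.5,"y":0,"z":79.5,"turn":0,"gripper":80},{"x":-0.5,"y":0,"z":79.5,"turn":0,"gripper":40},{"x":-0.5,"y":0,"z":79.5,"turn":0,"gripper":40},{"x":-0.5,"y":0,"z":79.5,"turn":0,"gripper":40},{"x":-0.5,"y":0,"z":79.5,"turn":0,"gripper":40}]'
python3 -m handwheel '[{"x":0,"y":0,"z":0,"turn":0,"gripper":40},{"x":0,"y":0,"z":-30,"turn":0,"gripper":40},{"x":0,"y":0,"z":-90,"turn":0,"gripper":40},{"x":0,"y":0,"z":-120,"turn":0,"gripper":40},{"x":0,"y":0,"z":-120,"turn":0,"gripper":40}]'
python3 - <<'E'
from h import *
c=cam('wrist'); s,_=st(); zt=s['position'][2]-.177+.016; print(white(c,255,245,zt,r=120)); print(togo(.5485,.015,.15,-2.8))
E
```

```text
time: 24.52
position: [0.5644, 0.3488, 0.1787]
ee_rot: [0.997, 0.074, 0.002, -0.001]
force: [-0.3, 0.6, 6.5]
width: 0.0577
grasp_force: 64.7
time: 25.15
position: [0.5644, 0.3488, 0.3002]
ee_rot: [0.997, 0.074, 0.003, -0.002]
force: [0.8, -0.2, -0.8]
width: 0.0579
grasp_force: 64.4
(array([556.5, 347.8]), array([86. , 59.4]), 8.65, [[509.5, 370.70001220703125], [518.4000244140625, 312.0], [603.4000244140625, 324.8999938964844], [594.5, 383.6000061035156]])
{'shift': array([-64.1, 327.5,  -7.7]), 'grasp': array([0.5637, 0.3484, 0.1427]), 'zax': array([ 0.002,  0.001, -1.   ]), 't': 25.2, 'q6': np.float64(1.91), 'closing_deg': np.float64(-81.53), 'turn': np.float64(-1.374)}
```

```bash
python3 -m handwheel '[{"x":-8,"y":45,"z":0,"turn":-0.17,"gripper":40},{"x":-16,"y":90,"z":0,"turn":-0.34,"gripper":40},{"x":-24,"y":135,"z":0,"turn":-0.51,"gripper":40},{"x":-32,"y":180,"z":0,"turn":-0.68,"gripper":40},{"x":-40,"y":225,"z":0,"turn":-0.86,"gripper":40},{"x":-48,"y":265,"z":0,"turn":-1.03,"gripper":40},{"x":-56,"y":300,"z":0,"turn":-1.2,"gripper":40},{"x":-64,"y":328,"z":0,"turn":-1.374,"gripper":40}]'
python3 -m handwheel '[{"x":0,"y":0,"z":20,"turn":0,"gripper":40},{"x":0,"y":0,"z":40,"turn":0,"gripper":40},{"x":0,"y":0,"z":40,"turn":0,"gripper":40}]'
python3 - <<'E'
from h import *
c=cam('wrist'); s,_=st(); zt=s['position'][2]-.1787+.016; print(togo(.5485,.014,.056,-2.8))
b=white(c,255,245,zt,r=120); print(b)
# does the predicted timer_block far corners / case corner match image? case rim top corners at z .04
g=cv2.cvtColor(c['color'],cv2.COLOR_RGB2GRAY); a=np.radians(-2.78)
for L in ([78,132],[-78,132]):
    L=np.array(L)/1000; W=[.5147+np.cos(a)*L[0]-np.sin(a)*L[1],.0166+np.sin(a)*L[0]+np.cos(a)*L[1],.04]; p=proj(c,[W])[0]
    if 0<p[0]<505 and 5<p[1]<380: q=cv2.cornerSubPix(g,p.astype(np.float32).reshape(1,1,2),(6,6),(-1,-1),(3,40,.01))[0,0]; print(p.round(1),q.round(1),(ray(c,q,.04)-W).round(4))
E
```

```text
time: 26.2
position: [0.5466, 0.0128, 0.2935]
ee_rot: [0.723, 0.691, -0.002, -0.002]
force: [-0.4, 0.2, -0.3]
width: 0.0578
grasp_force: 64.4
time: 26.58
position: [0.5457, 0.0142, 0.2522]
ee_rot: [0.724, 0.689, -0.003, -0.003]
force: [-0.5, 1.0, -0.7]
width: 0.0577
grasp_force: 64.4
{'shift': array([-0.2,  3.1, 42.9]), 'grasp': array([0.5457, 0.0143, 0.0989]), 'zax': array([-0.006,  0.   , -1.   ]), 't': 26.625, 'q6': np.float64(-0.0), 'closing_deg': np.float64(-2.81), 'turn': np.float64(-0.0)}
(array([545.5,   7.3]), array([86.7, 72.5]), 82.59, [[504.0, -31.0], [575.7999877929688, -40.400001525878906], [587.0, 45.599998474121094], [515.2000122070312, 54.900001525878906]])
```

```bash
python3 -m handwheel '[{"x":0,"y":2.7,"z":20,"turn":0,"gripper":40},{"x":0,"y":2.7,"z":30,"turn":0,"gripper":40},{"x":0,"y":2.7,"z":36,"turn":0,"gripper":40},{"x":0,"y":2.7,"z":36,"turn":0,"gripper":40}]'
python3 -m handwheel '[{"x":0,"y":0,"z":3,"turn":0,"gripper":40},{"x":0,"y":0,"z":6,"turn":0,"gripper":40},{"x":0,"y":0,"z":6,"turn":0,"gripper":40}]'
```

```text
time: 27.12
position: [0.5506, 0.0142, 0.2195]
ee_rot: [0.724, 0.69, -0.0, -0.0]
force: [-0.6, 0.5, -0.5]
width: 0.0577
grasp_force: 64.4
time: 27.5
position: [0.5514, 0.0141, 0.2161]
ee_rot: [0.724, 0.69, 0.0, 0.0]
force: [-3.9, 0.4, 10.2]
width: 0.0578
grasp_force: 65.5
```

Contact about 5 mm high with x 3 mm too far, so it is on the bevel. I'm lifting slightly, shifting back 3 mm and lowering.

```bash
python3 -m handwheel '[{"x":0,"y":0,"z":-4,"turn":0,"gripper":40},{"x":0,"y":-3,"z":-4,"turn":0,"gripper":40},{"x":0,"y":-3,"z":-1,"turn":0,"gripper":40},{"x":0,"y":-3,"z":1,"turn":0,"gripper":40},{"x":0,"y":-3,"z":1,"turn":0,"gripper":40}]'
python3 -m handwheel '[{"x":0,"y":0,"z":2,"turn":0,"gripper":40},{"x":0,"y":0,"z":3,"turn":0,"gripper":40},{"x":0,"y":0,"z":3,"turn":0,"gripper":40}]'
```

```text
time: 28.12
position: [0.5476, 0.0142, 0.2126]
ee_rot: [0.724, 0.69, -0.0, -0.0]
force: [-0.1, -0.1, -1.1]
width: 0.0581
grasp_force: 64.5
time: 28.5
position: [0.548, 0.0142, 0.2106]
ee_rot: [0.724, 0.69, -0.0, -0.0]
force: [-1.0, 0.5, 3.7]
width: 0.0579
grasp_force: 64.9
```

Seated at the expected height (210.6 vs 210.7 mm). I'm releasing and checking, then going towards the sample bottle.

```bash
python3 -m handwheel '[{"x":0,"y":0,"z":0,"turn":0,"gripper":70},{"x":0,"y":0,"z":0,"turn":0,"gripper":70},{"x":0,"y":0,"z":0,"turn":0,"gripper":70},{"x":0,"y":0,"z":-30,"turn":0,"gripper":70},{"x":-20,"y":0,"z":-90,"turn":0,"gripper":80},{"x":-60,"y":0,"z":-110,"turn":0,"gripper":85},{"x":-60,"y":0,"z":-110,"turn":0,"gripper":85},{"x":-60,"y":0,"z":-110,"turn":0,"gripper":85}]'
python3 - <<'E'
from h import *; import pickle
c=cam('wrist'); pickle.dump(c,open('b0.pkl','wb')); cv2.imwrite('pics/b0.png',cv2.cvtColor(c['color'],cv2.COLOR_RGB2BGR))
d=robot.recognise('timer','wrist'); print(d)
u,v=map(int,d[0]['pixel'])
for z in (.048,.054): print(white(c,u,v,z,lo=150,r=75)[:3],'target 548.3 15 -2.8')
c=pickle.load(open('t1.pkl','rb')); print('bottle',[ray(c,(51.4,143),z).round(3) for z in (.02,.05,.08)])
t=cam('top'); d=robot.recognise('sample_bottle','top'); print([(x['pixel'],x['confidence'],ray(t,x['pixel'],.05)) for x in d])
print(togo(.39,.25,.22,-2.8))
E
```

```text
time: 29.5
position: [0.5444, -0.0455, 0.3194]
ee_rot: [0.725, 0.689, -0.0, -0.001]
force: [-0.8, -0.2, -0.5]
width: 0.085
grasp_force: 0.0
[{'pixel': [255.0, 128.9], 'confidence': 0.66}]
(array([547.2,  11.9]), array([63.5, 60.8]), 86.17) target 548.3 15 -2.8
(array([547.2,  12.4]), array([61.9, 59.3]), 86.17) target 548.3 15 -2.8
bottle [array([0.37 , 0.328, 0.02 ]), array([0.391, 0.331, 0.05 ]), array([0.413, 0.334, 0.08 ])]
[([162.2, 222.4], 0.76, array([0.38444703, 0.32216809, 0.05      ]))]
{'shift': array([ 287. , -168. ,  -55.3]), 'grasp': array([ 0.5439, -0.0447,  0.164 ]), 'zax': array([-0.003,  0.001, -1.   ]), 't': 29.7, 'q6': np.float64(-0.11), 'closing_deg': np.float64(-2.75), 'turn': np.float64(0.001)}
```

```bash
python3 -m handwheel '[{"x":30,"y":-15,"z":-40,"turn":0,"gripper":85},{"x":80,"y":-45,"z":-75,"turn":0,"gripper":85},{"x":130,"y":-80,"z":-75,"turn":0,"gripper":85},{"x":180,"y":-115,"z":-75,"turn":0,"gripper":85},{"x":230,"y":-150,"z":-75,"turn":0,"gripper":85},{"x":260,"y":-168,"z":-75,"turn":0,"gripper":85},{"x":260,"y":-168,"z":-75,"turn":0,"gripper":85},{"x":260,"y":-168,"z":-75,"turn":0,"gripper":85}]'
python3 - <<'E'
from h import *; import pickle
c=cam('wrist','b1.png'); pickle.dump(c,open('b1.pkl','wb'))
d=robot.recognise('sample_bottle','wrist'); print([(x['pixel'],x['confidence'],ray(c,x['pixel'],.05).round(4)) for x in d]); print(togo(.385,.325,.22,-2.8))
# bright silhouette of the bottle
u,v=map(int,d[0]['pixel']); g=c['color'].astype(int).max(2)
bg=np.median(g[max(0,v-90):v+90,u-90:u+90]); m=(cv2.GaussianBlur(g.astype(np.float32),(3,3),0)>45).astype(np.uint8); k=np.zeros_like(m); k[max(0,v-80):v+80,u-80:u+80]=1
n,l,s,ce=cv2.connectedComponentsWithStats(m*k); print('bg',bg,[(s[i].tolist(),ce[i].round(1).tolist()) for i in np.argsort(-s[:,4])[:4]])
E
```

```text
time: 30.7
position: [0.3898, 0.2223, 0.3947]
ee_rot: [0.724, 0.69, -0.0, 0.0]
force: [-0.1, 0.0, 0.1]
width: 0.0851
grasp_force: 0.0
[([253.0, 69.1], 0.62, array([0.3923, 0.3327, 0.05  ]))]
{'shift': array([103.1, -10.4,  20.1]), 'grasp': array([0.3902, 0.2215, 0.2402]), 'zax': array([-0.   , -0.001, -1.   ]), 't': 30.8, 'q6': np.float64(0.47), 'closing_deg': np.float64(-2.86), 'turn': np.float64(-0.001)}
bg 38.0 [([0, 0, 512, 384, 192663], [255.5, 193.9]), ([220, 34, 63, 69, 3368], [251.2, 67.6]), ([277, 114, 28, 35, 504], [291.9, 127.6]), ([208, 90, 8, 6, 22], [211.5, 92.3])]
```

```bash
cat >> h.py <<'E'
from scipy.optimize import least_squares
def fitcyl(c,box,circ,x0):
    "box l,t,r,b pixels; circ list of (radius,z)"
    th=np.linspace(0,2*np.pi,60)
    def bb(v):
        P=np.vstack([np.c_[v[0]+r*np.cos(th),v[1]+r*np.sin(th),0*th+z] for r,z in circ]); p=proj(c,P); return np.r_[p.min(0),p.max(0)]
    s=least_squares(lambda v:bb(v)-box,x0,diff_step=1e-3,x_scale=.1); return s.x.round(4),s.fun.round(1)
E
python3 - <<'E'
from h import *; import pickle
c=pickle.load(open('b1.pkl','rb')); Rm=cv2.Rodrigues(np.array(c['rvec'],float))[0]; print('cam',-Rm.T@np.array(c['tvec']).ravel())
for circ in ([(.029,0),(.029,.065)],[(.029,0),(.029,.065),(.018,.103)],[(.029,.065)],[(.029,0)]): print(fitcyl(c,[220,34,283,103],circ,[.39,.325]))
E
```

```text
cam [0.39339941 0.29783659 0.36399105]
(array([0.3909, 0.3315]), array([ 1.8,  1.5, -1.8, -2.2]))
(array([0.3909, 0.3315]), array([ 1.8,  1.5, -1.8, -2.2]))
(array([0.3909, 0.3309]), array([ 1.8,  2.1, -1.8, -2.5]))
(array([0.3904, 0.3389]), array([ 7.1,  7.4, -7.1, -8.6]))
```

```bash
python3 -m handwheel '[{"x":55,"y":-2,"z":0,"turn":0,"gripper":85},{"x":109.5,"y":-4.7,"z":0,"turn":0,"gripper":85},{"x":109.5,"y":-4.7,"z":50,"turn":0,"gripper":85},{"x":109.5,"y":-4.7,"z":100,"turn":0,"gripper":85},{"x":109.5,"y":-4.7,"z":150,"turn":0,"gripper":85},{"x":109.5,"y":-4.7,"z":175,"turn":0,"gripper":85},{"x":109.5,"y":-4.7,"z":187,"turn":0,"gripper":85},{"x":109.5,"y":-4.7,"z":187,"turn":0,"gripper":85}]'
python3 -m handwheel '[{"x":0,"y":0,"z":0,"turn":0,"gripper":85},{"x":0,"y":0,"z":0,"turn":0,"gripper":40},{"x":0,"y":0,"z":0,"turn":0,"gripper":40},{"x":0,"y":0,"z":0,"turn":0,"gripper":40},{"x":0,"y":0,"z":0,"turn":0,"gripper":40},{"x":0,"y":0,"z":0,"turn":0,"gripper":40},{"x":0,"y":0,"z":0,"turn":0,"gripper":40}]'
```

```text
time: 31.8
position: [0.391, 0.3312, 0.2077]
ee_rot: [0.725, 0.689, -0.001, -0.0]
force: [-0.4, -0.7, -0.5]
width: 0.085
grasp_force: 0.0
time: 32.67
position: [0.3913, 0.3324, 0.2097]
ee_rot: [0.724, 0.69, 0.001, 0.0]
force: [-0.2, -0.4, 6.7]
width: 0.0562
grasp_force: 64.3
```

```bash
python3 -m handwheel '[{"x":0,"y":0,"z":-20,"turn":0,"gripper":40},{"x":0,"y":0,"z":-60,"turn":0,"gripper":40},{"x":0,"y":0,"z":-110,"turn":0,"gripper":40},{"x":0,"y":0,"z":-110,"turn":0,"gripper":40},{"x":0,"y":0,"z":-110,"turn":0,"gripper":40}]'
python3 - <<'E'
from h import *; import pickle
print(togo(.5526,.0989,.165,-2.8)); s,_=st(); print(s['width'],s['grasp_force'],s['force'])
# bottle axis in hand: fit silhouette
c=pickle.load(open('b0.pkl','rb')); cam('wrist','b2.png')
# well from b0: network
print([(d['pixel'],d['confidence'],ray(c,d['pixel'],.012)) for d in robot.recognise('bottle_block','top')][:2])
E
```

```text
time: 33.3
position: [0.3899, 0.3315, 0.3177]
ee_rot: [0.724, 0.69, -0.001, -0.0]
force: [-1.0, -0.3, -2.3]
width: 0.0559
grasp_force: 64.1
{'shift': array([-224.3,  174. ,   -2. ]), 'grasp': array([0.3898, 0.3314, 0.163 ]), 'zax': array([-0.001, -0.001, -1.   ]), 't': 33.3, 'q6': np.float64(0.67), 'closing_deg': np.float64(-2.8), 'turn': np.float64(-0.0)}
0.0558917765518965 64.11057531600818 [-1.00889411 -0.25188965 -2.27860978]
[([222.0, 175.6], 0.79, array([ 0.51081086, -0.03597302,  0.012     ])), ([346.0, 223.6], 0.48, array([ 0.63789717, -0.09435039,  0.012     ]))]
```

```bash
python3 -m handwheel '[{"x":-45,"y":35,"z":0,"turn":0,"gripper":40},{"x":-90,"y":70,"z":0,"turn":0,"gripper":40},{"x":-135,"y":105,"z":0,"turn":0,"gripper":40},{"x":-180,"y":140,"z":0,"turn":0,"gripper":40},{"x":-224,"y":174,"z":0,"turn":0,"gripper":40},{"x":-224,"y":174,"z":20,"turn":0,"gripper":40},{"x":-224,"y":174,"z":50,"turn":0,"gripper":40},{"x":-224,"y":174,"z":50,"turn":0,"gripper":40}]'
python3 -m handwheel '[{"x":0,"y":0,"z":0,"turn":0,"gripper":40},{"x":0,"y":0,"z":0,"turn":0,"gripper":40}]'
python3 - <<'E'
from h import *
cam('wrist'); print(togo(.5526,.0989,.067,-2.8))
E
```

```text
time: 34.4
position: [0.5508, 0.099, 0.2636]
ee_rot: [0.724, 0.689, -0.004, -0.003]
force: [-0.7, 1.0, -1.4]
width: 0.0561
grasp_force: 64.2
time: 34.65
position: [0.5539, 0.0999, 0.2693]
ee_rot: [0.724, 0.69, 0.001, 0.001]
force: [0.2, -0.3, -1.5]
width: 0.0558
grasp_force: 64.2
{'shift': array([-1.1, -1.7, 47.7]), 'grasp': array([0.5542, 0.0999, 0.1147]), 'zax': array([ 0.002,  0.   , -1.   ]), 't': 34.7, 'q6': np.float64(0.15), 'closing_deg': np.float64(-2.78), 'turn': np.float64(0.0)}
```

```bash
python3 -m handwheel '[{"x":-1,"y":-1.4,"z":10,"turn":0,"gripper":40},{"x":-1,"y":-1.4,"z":18,"turn":0,"gripper":40},{"x":-1,"y":-1.4,"z":24,"turn":0,"gripper":40},{"x":-1,"y":-1.4,"z":28,"turn":0,"gripper":40},{"x":-1,"y":-1.4,"z":28,"turn":0,"gripper":40}]'
```

```text
time: 35.33
position: [0.5517, 0.0986, 0.2396]
ee_rot: [0.724, 0.69, -0.0, -0.0]
force: [-0.1, -0.0, -1.2]
width: 0.0561
grasp_force: 64.3
```

In the well without contact. I'm going on down.

```bash
python3 -m handwheel '[{"x":0,"y":0.5,"z":6,"turn":0,"gripper":40},{"x":0,"y":0.5,"z":12,"turn":0,"gripper":40},{"x":0,"y":0.5,"z":17,"turn":0,"gripper":40},{"x":0,"y":0.5,"z":17.5,"turn":0,"gripper":40},{"x":0,"y":0.5,"z":17.5,"turn":0,"gripper":40}]'
```

```text
time: 35.95
position: [0.5524, 0.0986, 0.2226]
ee_rot: [0.724, 0.69, -0.0, -0.0]
force: [0.5, -0.0, -1.6]
width: 0.0558
grasp_force: 64.3
```

```bash
python3 -m handwheel '[{"x":0,"y":0,"z":1,"turn":0,"gripper":40},{"x":0,"y":0,"z":1,"turn":0,"gripper":69},{"x":0,"y":0,"z":1,"turn":0,"gripper":69},{"x":0,"y":0,"z":1,"turn":0,"gripper":69},{"x":0,"y":0,"z":1,"turn":0,"gripper":69},{"x":0,"y":0,"z":-40,"turn":0,"gripper":69},{"x":0,"y":0,"z":-100,"turn":0,"gripper":69},{"x":0,"y":0,"z":-160,"turn":0,"gripper":85}]'
python3 -m handwheel '[{"x":-60,"y":0,"z":-20,"turn":0,"gripper":85},{"x":-120,"y":0,"z":-20,"turn":0,"gripper":85},{"x":-180,"y":0,"z":-20,"turn":0,"gripper":85},{"x":-180,"y":0,"z":-20,"turn":0,"gripper":85}]'
python3 - <<'E'
from h import *
c=cam('wrist','b3.png')
d=robot.recognise('sample_bottle','wrist'); print([(x['pixel'],x['confidence'],ray(c,x['pixel'],.06).round(3)) for x in d]); t=cam('top'); 
for n,cc in (('side',cam('side')),('top',t)):
    for q in ('dropper','sample_bottle','flask'): print(n,q,[(x['pixel'],round(x['confidence'],2),ray(cc,x['pixel'],.05).round(3)) for x in robot.recognise(q,n)])
print(togo(.4,-.43,.24,-2.8))
E
```

```text
time: 36.95
position: [0.5521, 0.0986, 0.384]
ee_rot: [0.724, 0.69, -0.0, -0.0]
force: [1.5, -0.4, -0.1]
width: 0.0844
grasp_force: 0.0
time: 37.45
position: [0.5432, -0.0849, 0.403]
ee_rot: [0.726, 0.687, -0.0, 0.001]
force: [0.1, 1.1, -0.1]
width: 0.0846
grasp_force: 0.0
[([255.7, 13.7], 0.8, array([0.552, 0.074, 0.06 ])), ([189.4, 89.4], 0.17, array([0.48 , 0.009, 0.06 ]))]
side dropper [([214.2, 244.1], 0.68, array([ 0.395, -0.361,  0.05 ]))]
side sample_bottle [([260.7, 160.2], 0.78, array([0.551, 0.113, 0.05 ]))]
side flask []
top dropper [([344.6, 224.2], 0.57, array([ 0.391, -0.356,  0.05 ])), ([217.0, 189.4], 0.38, array([0.513, 0.124, 0.05 ]))]
top sample_bottle [([225.2, 181.2], 0.7, array([0.545, 0.094, 0.05 ]))]
top flask [([376.8, 194.8], 0.72, array([ 0.503, -0.479,  0.05 ]))]
{'shift': array([-356.2, -126.9,    7.9]), 'grasp': array([ 0.5437, -0.0802,  0.2479]), 'zax': array([-0.,  0., -1.]), 't': 37.95, 'q6': np.float64(-0.18), 'closing_deg': np.float64(-2.71), 'turn': np.float64(0.002)}
```

```bash
python3 -m handwheel '[{"x":-50,"y":-25,"z":0,"turn":0,"gripper":85},{"x":-105,"y":-50,"z":0,"turn":0,"gripper":85},{"x":-160,"y":-75,"z":0,"turn":0,"gripper":85},{"x":-215,"y":-100,"z":0,"turn":0,"gripper":85},{"x":-270,"y":-127,"z":0,"turn":0,"gripper":85},{"x":-325,"y":-127,"z":0,"turn":0,"gripper":85},{"x":-356,"y":-127,"z":0,"turn":0,"gripper":85},{"x":-356,"y":-127,"z":0,"turn":0,"gripper":85}]'
python3 -m handwheel '[{"x":0,"y":0,"z":0,"turn":0,"gripper":85},{"x":0,"y":0,"z":0,"turn":0,"gripper":85}]'
python3 - <<'E'
from h import *
c=cam('wrist','d1.png'); d=robot.recognise('dropper','wrist'); print([(x['pixel'],x['confidence'],ray(c,x['pixel'],.045).round(4)) for x in d])
u,v=map(int,d[0]['pixel']); im=cv2.cvtColor(c['color'],cv2.COLOR_RGB2HSV); m=cv2.inRange(im,(0,90,40),(25,255,255)); k=np.zeros_like(m); k[max(0,v-60):v+60,u-50:u+50]=255
n,l,s,ce=cv2.connectedComponentsWithStats(m&k); print([(s[i].tolist(),ce[i].round(1).tolist()) for i in np.argsort(-s[:,4])[1:4]])
i=np.argsort(-s[:,4])[1]; b=s[i]; box=[b[0]-.5,b[1]-.5,b[0]+b[2]-.5,b[1]+b[3]-.5]
print(fitcyl(c,box,[(.0165,0),(.0165,.045)],[.395,-.355]),togo(.395,-.355,.06,-2.8))
Rm=cv2.Rodrigues(np.array(c['rvec'],float))[0]; print(-Rm.T@np.array(c['tvec']).ravel())
E
```

```text
time: 38.95
position: [0.399, -0.4323, 0.4026]
ee_rot: [0.725, 0.689, -0.0, 0.0]
force: [0.6, 0.7, -0.6]
width: 0.0849
grasp_force: 0.0
time: 39.2
position: [0.3997, -0.4292, 0.4025]
ee_rot: [0.724, 0.69, 0.0, -0.0]
force: [-0.4, -0.1, 0.2]
width: 0.0849
grasp_force: 0.0
[([247.7, 107.3], 0.59, array([ 0.3944, -0.3553,  0.045 ]))]
[([232, 90, 31, 32, 274], [248.7, 106.0])]
(array([ 0.3937, -0.3536]), array([ 0.6,  0.4, -0.6, -0.4])) {'shift': array([ 73.9,  -8.2, 188.1]), 'grasp': array([ 0.3997, -0.4293,  0.248 ]), 'zax': array([-0.,  0., -1.]), 't': 39.3, 'q6': np.float64(-0.85), 'closing_deg': np.float64(-2.71), 'turn': np.float64(0.002)}
[ 0.4032526  -0.35351635  0.37190556]
```

```bash
python3 -m handwheel '[{"x":40,"y":-5,"z":0,"turn":0,"gripper":70},{"x":75.4,"y":-9.6,"z":0,"turn":0,"gripper":70},{"x":75.4,"y":-9.6,"z":0,"turn":0,"gripper":70},{"x":75.4,"y":-9.6,"z":50,"turn":0,"gripper":70},{"x":75.4,"y":-9.6,"z":100,"turn":0,"gripper":70},{"x":75.4,"y":-9.6,"z":150,"turn":0,"gripper":70},{"x":75.4,"y":-9.6,"z":180,"turn":0,"gripper":70},{"x":75.4,"y":-9.6,"z":190,"turn":0,"gripper":70}]'
python3 -m handwheel '[{"x":0,"y":0,"z":0,"turn":0,"gripper":60},{"x":0,"y":0,"z":0,"turn":0,"gripper":0},{"x":0,"y":0,"z":0,"turn":0,"gripper":0},{"x":0,"y":0,"z":0,"turn":0,"gripper":0},{"x":0,"y":0,"z":0,"turn":0,"gripper":0},{"x":0,"y":0,"z":0,"turn":0,"gripper":0},{"x":0,"y":0,"z":0,"turn":0,"gripper":0},{"x":0,"y":0,"z":0,"turn":0,"gripper":0}]'
```

```text
time: 40.3
position: [0.3929, -0.3544, 0.2107]
ee_rot: [0.724, 0.69, -0.0, -0.002]
force: [0.5, 0.4, 0.2]
width: 0.0696
grasp_force: 0.0
time: 41.3
position: [0.3942, -0.3556, 0.2149]
ee_rot: [0.724, 0.69, -0.0, 0.002]
force: [-0.2, 0.0, 5.4]
width: 0.0283
grasp_force: 58.8
```

```bash
python3 -m handwheel '[{"x":0,"y":0,"z":-20,"turn":0,"gripper":0},{"x":0,"y":0,"z":-60,"turn":0,"gripper":0},{"x":0,"y":0,"z":-110,"turn":0,"gripper":0},{"x":0,"y":0,"z":-110,"turn":0,"gripper":0},{"x":0,"y":0,"z":-110,"turn":0,"gripper":0}]'
python3 - <<'E'
from h import *
c=cam('wrist','d2.png'); s,_=st(); print(s['width'],s['grasp_force'],s['force'])
im=cv2.cvtColor(c['color'],cv2.COLOR_RGB2HSV); m=cv2.inRange(im,(0,90,40),(25,255,255)); m[:100]=0
n,l,st_,ce=cv2.connectedComponentsWithStats(m); print([(st_[i].tolist(),ce[i].round(1).tolist()) for i in np.argsort(-st_[:,4])[1:4]])
zb=s['position'][2]-.2149; print('base',zb,proj(c,[[s['position'][0],s['position'][1],zb+h] for h in (0,.045,.107)]).round(1).tolist())
print([(d['pixel'],d['confidence']) for d in robot.recognise('dropper','wrist')])
sd=cam('side'); P=[[s['position'][0],s['position'][1],zb+h] for h in (0,.03)]; print('side',[(d['pixel'],d['confidence']) for d in robot.recognise('dropper','side')],proj(sd,P))
print(togo(.5445,-.0689,.165,-2.8))
E
```

```text
time: 41.92
position: [0.3932, -0.3545, 0.3229]
ee_rot: [0.724, 0.69, -0.0, 0.0]
force: [-0.7, 0.3, -0.5]
width: 0.0277
grasp_force: 59.4
0.028001409550705375 59.44429834547918 [-0.41823174  0.27611386 -0.59973624]
[([228, 195, 54, 55, 1735], [254.8, 217.5])]
base 0.10692937181398784 [[254.7, 216.7], [254.5, 247.5], [253.9, 334.6]]
[([256.4, 259.2], 0.86)]
side [([209.8, 222.7], 0.57)] [[212.33971361 230.10868867]
 [211.53487034 223.31324722]]
{'shift': array([292. , 137.9,   1.6]), 'grasp': array([ 0.3925, -0.3538,  0.1663]), 'zax': array([-0.002,  0.002, -1.   ]), 't': 42.125, 'q6': np.float64(-0.77), 'closing_deg': np.float64(-2.81), 'turn': np.float64(-0.0)}
```

```bash
python3 -m handwheel '[{"x":50,"y":23,"z":0,"turn":0,"gripper":0},{"x":100,"y":46,"z":0,"turn":0,"gripper":0},{"x":150,"y":69,"z":0,"turn":0,"gripper":0},{"x":200,"y":92,"z":0,"turn":0,"gripper":0},{"x":250,"y":115,"z":0,"turn":0,"gripper":0},{"x":292,"y":138,"z":0,"turn":0,"gripper":0},{"x":292,"y":138,"z":25,"turn":0,"gripper":0},{"x":292,"y":138,"z":50,"turn":0,"gripper":0}]'
python3 -m handwheel '[{"x":0,"y":0,"z":0,"turn":0,"gripper":0},{"x":0,"y":0,"z":0,"turn":0,"gripper":0}]'
python3 - <<'E'
from h import *
c=cam('wrist','d3.png'); s,_=st(); zb=s['position'][2]-.2149
im=cv2.cvtColor(c['color'],cv2.COLOR_RGB2HSV); m=cv2.inRange(im,(0,90,40),(25,255,255)); m[:100]=0; m[:,:200]=0; m[:,310:]=0
n,l,q,ce=cv2.connectedComponentsWithStats(m); b=q[np.argsort(-q[:,4])[1]]; print(b)
p=s['position']; f=fitcyl(c,[b[0]-.5,b[1]-.5,b[0]+b[2]-.5,b[1]+b[3]-.5],[(.0165,zb),(.0165,zb+.045)],[p[0],p[1]]); print(f,p)
print(togo(.5445,-.0689,.0719,-2.8))
E
```

```text
time: 43.12
position: [0.5456, -0.0688, 0.2711]
ee_rot: [0.724, 0.69, -0.0, -0.0]
force: [-0.3, -0.5, -0.5]
width: 0.0276
grasp_force: 59.5
time: 43.38
position: [0.5456, -0.07, 0.2726]
ee_rot: [0.724, 0.689, -0.0, -0.0]
force: [0.9, 0.3, -0.9]
width: 0.0279
grasp_force: 59.5
[ 229  200   53   51 1531]
(array([ 0.5458, -0.0624]), array([ -4.1, -14.5,   4.1,  13.4])) [ 0.54597427 -0.07015353  0.27331947]
{'shift': array([ 1.2, -1.8, 46.7]), 'grasp': array([ 0.5462, -0.0702,  0.1186]), 'zax': array([ 0.001, -0.   , -1.   ]), 't': 43.425, 'q6': np.float64(-0.16), 'closing_deg': np.float64(-2.83), 'turn': np.float64(-0.001)}
```

```bash
python3 -m handwheel '[{"x":1,"y":-1.2,"z":10,"turn":0,"gripper":0},{"x":1,"y":-1.2,"z":18,"turn":0,"gripper":0},{"x":1,"y":-1.2,"z":24,"turn":0,"gripper":0},{"x":1,"y":-1.2,"z":28,"turn":0,"gripper":0},{"x":1,"y":-1.2,"z":28,"turn":0,"gripper":0}]'
python3 -m handwheel '[{"x":0,"y":0,"z":6,"turn":0,"gripper":0},{"x":0,"y":0,"z":12,"turn":0,"gripper":0},{"x":0,"y":0,"z":15,"turn":0,"gripper":0},{"x":0,"y":0,"z":15,"turn":0,"gripper":0}]'
```

```text
time: 44.05
position: [0.5442, -0.0688, 0.2442]
ee_rot: [0.724, 0.69, -0.0, -0.0]
force: [-0.4, -0.3, -1.0]
width: 0.028
grasp_force: 59.5
time: 44.55
position: [0.5442, -0.0688, 0.2292]
ee_rot: [0.724, 0.69, -0.0, -0.0]
force: [0.1, -0.4, -0.2]
width: 0.0279
grasp_force: 59.5
```

```bash
python3 -m handwheel '[{"x":0,"y":0,"z":2,"turn":0,"gripper":0},{"x":0,"y":0,"z":3,"turn":0,"gripper":0},{"x":0,"y":0,"z":3,"turn":0,"gripper":0}]'
```

```text
time: 44.92
position: [0.5445, -0.0688, 0.2269]
ee_rot: [0.724, 0.69, 0.0, 0.0]
force: [-0.3, 0.1, 1.5]
width: 0.0274
grasp_force: 59.7
```

Contact at the expected floor height (226.9 mm). I'm releasing, rising and checking everything.

```bash
python3 -m handwheel '[{"x":0,"y":0,"z":0,"turn":0,"gripper":55},{"x":0,"y":0,"z":0,"turn":0,"gripper":55},{"x":0,"y":0,"z":0,"turn":0,"gripper":55},{"x":0,"y":0,"z":0,"turn":0,"gripper":55},{"x":0,"y":0,"z":-30,"turn":0,"gripper":55},{"x":0,"y":0,"z":-90,"turn":0,"gripper":55},{"x":0,"y":0,"z":-150,"turn":0,"gripper":55},{"x":0,"y":0,"z":-190,"turn":0,"gripper":55}]'
python3 -m handwheel '[{"x":-50,"y":0,"z":-30,"turn":0,"gripper":55},{"x":-100,"y":0,"z":-60,"turn":0,"gripper":55},{"x":-110,"y":0,"z":-60,"turn":0,"gripper":55},{"x":-110,"y":0,"z":-60,"turn":0,"gripper":55},{"x":-110,"y":0,"z":-60,"turn":0,"gripper":55},{"x":-110,"y":0,"z":-60,"turn":0,"gripper":55}]'
python3 - <<'E'
from h import *
cs={n:cam(n,'f_'+n+'.png') for n in ('wrist','side','top')}
for q,z in (('dropper',.06),('sample_bottle',.06),('timer',.048),('ph_pen',.048),('flask',.06)):
    for n,c in cs.items(): print(q,n,[(np.round(d['pixel']).tolist(),round(d['confidence'],2),ray(c,d['pixel'],z)[:2].round(3).tolist()) for d in robot.recognise(q,n)][:2])
c=cs['wrist']; h=cv2.cvtColor(c['color'],cv2.COLOR_RGB2HSV); m=cv2.inRange(h,(15,120,50),(38,255,255)); n,l,q,ce=cv2.connectedComponentsWithStats(m); i=np.argsort(-q[:,4])[1]; print('yellow',q[i])
cc=max(cv2.findContours((l==i).astype(np.uint8),0,1)[0],key=cv2.contourArea).reshape(-1,2)
print(cv2.minAreaRect(np.array([ray(c,p,.048)[:2] for p in cc]).astype(np.float32)*1000)); print(robot.get_state()['time'])
E
```

```text
time: 45.92
position: [0.5448, -0.0689, 0.4202]
ee_rot: [0.724, 0.69, 0.001, 0.002]
force: [0.2, -1.1, 0.9]
width: 0.0549
grasp_force: 0.0
time: 46.68
position: [0.5389, -0.1775, 0.4754]
ee_rot: [0.724, 0.69, -0.0, -0.001]
force: [-0.3, 0.2, -1.0]
width: 0.055
grasp_force: 0.0
dropper wrist [([258.0, 78.0], 0.76, [0.546, -0.069])]
dropper side [([261.0, 185.0], 0.42, [0.55, -0.068])]
dropper top [([266.0, 183.0], 0.64, [0.539, -0.061])]
sample_bottle wrist [([255.0, 75.0], 0.51, [0.543, -0.066])]
sample_bottle side [([263.0, 162.0], 0.47, [0.562, 0.087]), ([238.0, 180.0], 0.34, [0.461, -0.031])]
sample_bottle top [([226.0, 178.0], 0.73, [0.556, 0.089])]
timer wrist [([255.0, 20.0], 0.75, [0.545, -0.001])]
timer side [([263.0, 177.0], 0.54, [0.56, -0.002])]
timer top [([248.0, 179.0], 0.82, [0.556, 0.006])]
ph_pen wrist [([201.0, 42.0], 0.69, [0.476, -0.023])]
ph_pen side [([241.0, 179.0], 0.77, [0.473, -0.013])]
ph_pen top [([248.0, 201.0], 0.9, [0.472, 0.006])]
flask wrist []
flask side [([249.0, 274.0], 0.76, [0.511, -0.495])]
flask top [([376.0, 198.0], 0.61, [0.49, -0.474])]
yellow [ 184    0   29   88 1942]
((472.565185546875, -25.855667114257812), (99.293701171875, 33.25639724731445), 87.43663024902344)
47.575
```

```bash
python3 -c "
from plant import robot
print(robot.hand_in())"
```

```text
the job is handed in; nothing more can be done
None
```

The kit is packed and handed in at about 48 s: the pen pressed home and the timer flat first, then both bottles upright in their wells; the flask still shows in its place, and no verdict came back.

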